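# Seat a ceramic ring on a terminal post with a flat fork lifter

## Robot

A 6-joint arm with a two-finger parallel gripper is mounted at the origin on the work surface. World frame = base frame: x ahead of the robot, y to its left, z up, the work surface at z = 0. Lengths are in m, angles in rad, forces in N, time in s.
With the tool pointing down it reaches from about 0.25 to 0.775 m from the base axis. Payload 4 kg.
Tool frame: the origin (TCP) lies midway between the tips of the shut fingers; the grasp point (between the pads) lies 19 mm behind it; y points along the fingers, x is the direction in which the jaws open and shut, and the axes are right-handed (so a half turn about y gives the same grasp; the last joint's range is limited). The gripper opens to 94 mm and grips with 3 to 60 N. Pads are 16 mm wide; open, the fingers measure 119 mm over their backs; the gripper's body (75 mm by 177 mm) begins 78 mm behind the grasp point.
Start: joints at [-1.355, 0.087, 1.371, -0, 1.684, -0.103], TCP at [0.172, -0.522, 0.206] pointing down, gripper open.
Joint ranges: [-3.1, 3.1], [-0.76, 2.03], [0.27, 2.55], [-1.08, 4.22], [0.17, 2.65], [-2.57, 2.57]. Speed limits (rad/s): [2.79, 2.79, 3.14, 3.14, 3.14, 3.14].

## Interface

Orientations are given as [roll, pitch, yaw] about the fixed x, y, z axes, in that order (R = Rz(yaw) Ry(pitch) Rx(roll)).
In Python, from bench import robot, snapshot, camera_info, ticket gives the robot as it stands.
- The arm moves only by the shell command python3 -m creep 'ROWS'. ROWS is JSON, a list of rows, each an object with "slide": the shift along the tool's x, y, z in mm, a list of three; "roll": the turn about the tool's y in degrees; "grip": the closure, from 0 (fully open) to 1 (shut). In form: [{"slide": [x, y, z], "roll": roll, "grip": grip}, ...]. A call has 1 to 20 rows; each row is the pose to reach, as a shift and turn from the pose commanded when the call began, along the tool's axes at that moment; what a row does not reach only later rows make up. A row lasts 1/12 s, in which the tool goes at most 41.7 mm and 7.16 degrees, less where a joint would pass 70% of its speed; a pose out of reach is approached as far as the arm can. A call with a gripper value outside its range is refused whole. The fingers move at their own pace and stop on an object; the grip force is fixed at half the most. Time passes only in rows, so rows that repeat a pose let the fingers close. It gives the time, the measured TCP pose, the force and the opening at its end, in the units of the state.
- robot.get_obs(): the state, without advancing time (a new reading comes with each control period).
- snapshot(name): name is "scene" or "top" or "wrist"; returns the picture (480x640x3 uint8, red, green, blue); there is no depth.
- camera_info(name): a dict with "fx", "fy", "cx", "cy" (pixels), "cam_to_world" (4x4, takes a point from camera to world coordinates). Camera axes: x right, y down, z forward; pixel columns grow to the right and rows downward; lengths in m; the calibration is good to about 2 mm. A picture is of the moment at which its call begins: read the wrist's pose just before it. camera_info takes no time and is no camera call; for the wrist camera it gives the pose at the moment of the call.
- ticket.close_job(): hands the job in, once; it reports no verdict.
The state is a dict: "time": time; "joint_positions": joint angles; "qvel": joint speeds; "joint_torque": joint torques, N m; "tool_pos": TCP position; "ee_rot": TCP orientation; "wrist_force": force on the tool from outside, world axes, zero at the start; "wrist_torque": the same for the moment, N m; "width": finger opening in m.
Only numpy, scipy, OpenCV 4.12 (cv2) and the standard library are available. Lean on these libraries where they do the work, as an engineer would, in place of code of your own. Each camera call takes 0.05 s, during which the arm holds its last target.

## Task

The ceramic ring lies loose on the tines of the flat forked lifter: pick the lifter up by its black handle and, keeping the ring level and never touching it with the fingers, carry it to the brass post on the white box, lower it over the post onto the steel collar and draw the lifter out from under it. Then press the ring down evenly with the flat of the lifter's tines, one each side of the post, until the stiff collar bottoms and the ring is fully home, holding it there for a second with a firm but gentle push of about 8 N (ceramic and box must never take more than 18 N). Finally lay the lifter back flat on its rubber-topped rest, and leave everything else on the bench alone.

Things in the scene. Friction and masses are not known exactly. Their poses are not given: they have to be found in the camera images.
- lifter: Flat steel fork with an upright black handle, lying flat on the rest, 0.15 kg. Origin on its underside, below the middle of the handle; x along the tines, z up. Blade 4 mm thick, 50 mm wide, from x = -30 to +86 mm; from x = +37 mm on it is two tines, each 10 mm wide, with a 30 mm slot between them (|y| < 15 mm), open at the tip.
- handle (a point): The middle of the black handle block, 30 mm above the lifter's underside. The block is 40 mm along the lifter's x, 18 mm wide along its y, from 4 to 49 mm above the underside. Grasp it from above across the 18 mm, with 60 N or more so that it does not pivot.
- ring: White ceramic ring lying loose on the tines, held by friction alone, its centre about 57 mm ahead of the lifter's origin (within 3 mm). Outer diameter 48 mm, hole 17 mm, thickness 8 mm, about 35 g. Origin in the middle of its underside, z up.
- rest: Block with a rubber top on which the lifter lies, 160 x 76 mm, 20 mm high, fixed to the table. Origin at the middle of its underside, x along its length; at the start the lifter's origin is at about x = -30 mm on the top, tines to +x.
- terminal: White painted box, 130 x 110 mm, its lid 50 mm above its origin (middle of the underside, z up), fixed; it may be let up to 12 mm into the table. In the middle of the lid a steel boss, 36 mm in diameter and 6 mm high, carries the post and the collar. The ring is home when its underside is 66 mm above this origin.
- post_tip (a point): Tip of the brass post, on its axis, 100 mm above the box's origin. The post is 12 mm in diameter, straight to 38 mm above the lid, then a cone up to this tip, 50 mm above the lid.
- collar_stop (a point): Point on the post's axis, 16 mm above the lid, where the collar's top comes to its hard stop. The dark steel collar, 22 mm in diameter, sits round the post; its top starts 22 to 25 mm above the lid. A steady push of about 3 N slides it down, and it stays where it is left.
- flat_washer: Bystander: small steel washer, 22 mm across, 3 mm thick, lying on the box's lid near a corner. Origin in the middle of its underside.
- screwdriver: Bystander: black screwdriver lying between the rest and the box, about 25 mm high. Origin under its middle.
- crimper: Bystander: black crimping pliers lying flat, 14 mm high, at the left.
- torque_driver: Bystander: grey torque driver lying at the right, 38 mm thick.
- parts_tray: Bystander: blue open parts tray, 110 x 150 x 30 mm, at the far side.
- tin: Bystander: metal can, 60 mm across, 70 mm high, at the far side.
- bushing: Bystander: upright brass cylinder, 28 mm across, 30 mm high, on the near side.
There are look-alikes about, which are no part of the job. What is meant by the terminal is not green or red, and is the smaller of those in its own colour.

How it is judged:
By the outcome, as a careful person would: the job done as asked, in the order asked, and still so for the second after the job is handed in, with the robot touching nothing.
It also fails if it takes over 58 s, if anything falls off the work surface, if the arm or the gripper's body presses on something with over 40 N, if the wrist force passes 120 N, or if a joint passes its speed limit or range.

## Working session

There is one attempt and no reset: what is moved stays moved. The work goes in short steps, Python scripts to look and compute and a shell command to move; the robot and the scene stay as the last step left them, time stands still between calls to the robot, and variables do not carry over. Pictures are saved under pics/ and viewed, and the job is handed in when it is done.

```bash
ls -la; mkdir -p pics; python3 - <<'E'
from bench import robot, snapshot, camera_info
import cv2, numpy as np
o=robot.get_obs()
for k,v in o.items(): print(k,np.round(v,4))
for n in ("scene","top","wrist"):
    c=camera_info(n); print(n,c["fx"],c["fy"],c["cx"],c["cy"]); print(np.round(c["cam_to_world"],4))
    im=snapshot(n); cv2.imwrite(f"pics/{n}0.png",im[:,:,::-1])
E
```

```text
total 12
drwxr-xr-x  3 agent agent 4096 Dec  7 14:57 .
drwxr-xr-x 23 root  root  4096 Dec  7 14:57 ..
drwxr-xr-x  2 agent agent 4096 Dec  7 14:57 pics
time 0.0
joint_positions [-1.3551  0.088   1.3722 -0.      1.6836 -0.1031]
qvel [-0.0004 -0.0001  0.0008  0.0019 -0.0024 -0.0013]
joint_torque [-4.00000e-04 -3.40186e+01 -3.02423e+01  7.17000e-02  3.29000e-02
 -2.00000e-04]
tool_pos [ 0.1722 -0.5218  0.2043]
ee_rot [-1.5706  0.0022 -1.252 ]
wrist_force [-0.3167  0.4855  0.3077]
wrist_torque [-0.0492  0.0257  0.0235]
width 0.0938
scene 562.5736818638738 562.5736818638738 319.22988180438324 234.61026160877392
[[-0.4607  0.5937 -0.6598  1.6351]
 [ 0.8875  0.3028 -0.3473  0.6744]
 [-0.0064 -0.7455 -0.6664  1.2077]
 [ 0.      0.      0.      1.    ]]
top 553.8116986712829 553.8116986712829 314.5053422867024 233.3546829879982
[[ 0.0222 -0.9821  0.1872  0.272 ]
 [-0.9997 -0.0204  0.0116  0.0671]
 [-0.0076 -0.1874 -0.9823  1.41  ]
 [ 0.      0.      0.      1.    ]]
wrist 367.8989045896601 367.8989045896601 320.83499387031753 238.3285371479475
[[ 0.3138 -0.9189 -0.2388  0.2417]
 [-0.9495 -0.3043 -0.0769 -0.5003]
 [-0.002   0.2509 -0.968   0.384 ]
 [ 0.      0.      0.      1.    ]]
```

View pics/scene0.png

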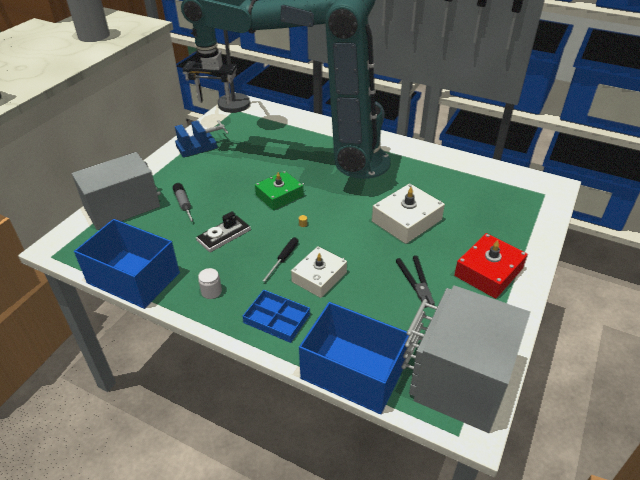

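View pics/top0.png

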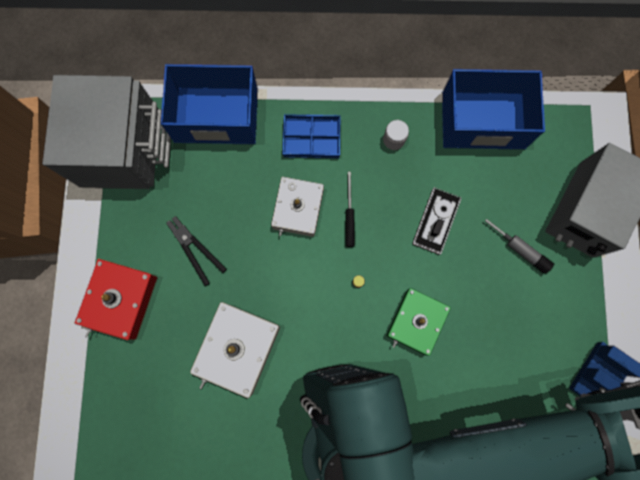

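View pics/wrist0.png

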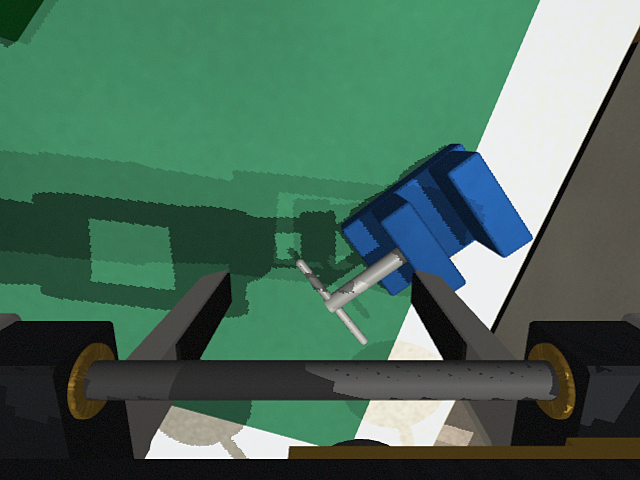

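The lifter and rest are at about (437,220) in the top view. The smaller white box is at about (298,206), with the screwdriver between them. I'll enlarge both.

```bash
python3 - <<'E'
import cv2, numpy as np
a=cv2.imread("pics/top0.png"); b=cv2.imread("pics/scene0.png")
cv2.imwrite("pics/t_lift.png",cv2.resize(a[180:260,405:470],None,fx=9,fy=7.5*1.2*0+7.5,interpolation=cv2.INTER_CUBIC) if 0 else cv2.resize(a[182:257,400:475],None,fx=8,fy=8,interpolation=cv2.INTER_CUBIC))
cv2.imwrite("pics/t_term.png",cv2.resize(a[170:245,262:337],None,fx=8,fy=8,interpolation=cv2.INTER_CUBIC))
cv2.imwrite("pics/s_lift.png",cv2.resize(b[205:255,190:260],None,fx=10,fy=10,interpolation=cv2.INTER_CUBIC))
cv2.imwrite("pics/s_term.png",cv2.resize(b[240:300,285:355],None,fx=10,fy=10,interpolation=cv2.INTER_CUBIC))
E
```

```text
(no output)
```

View pics/t_lift.png

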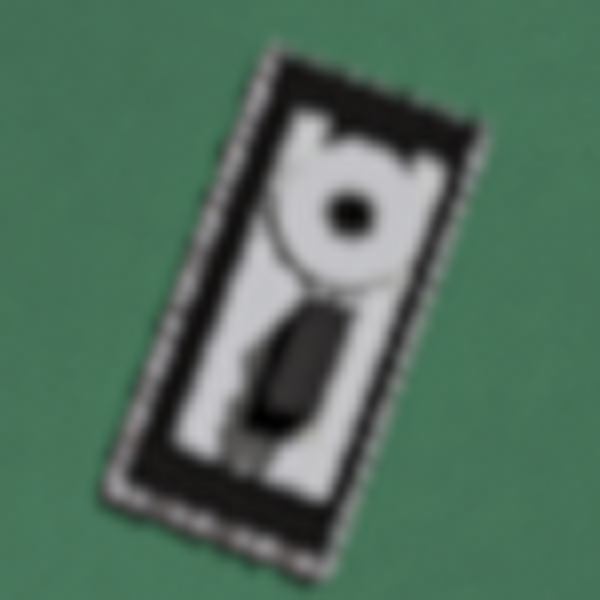

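View pics/t_term.png

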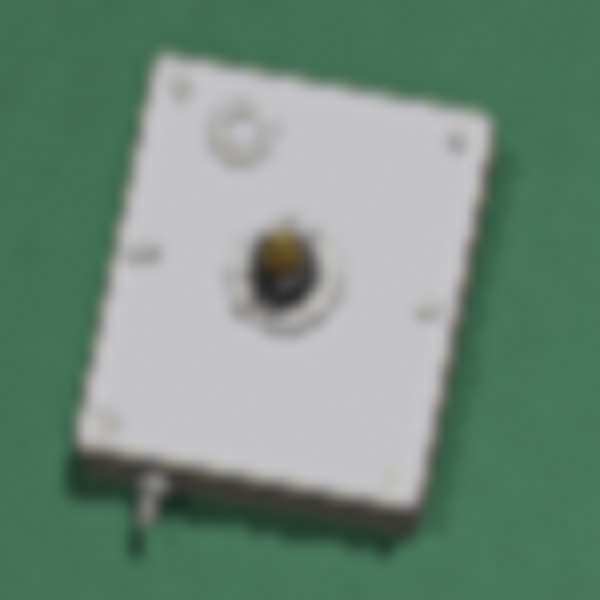

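View pics/s_lift.png

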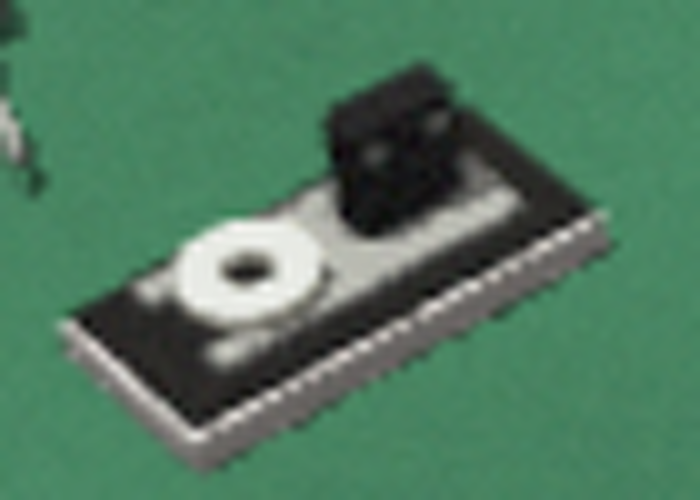

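View pics/s_term.png

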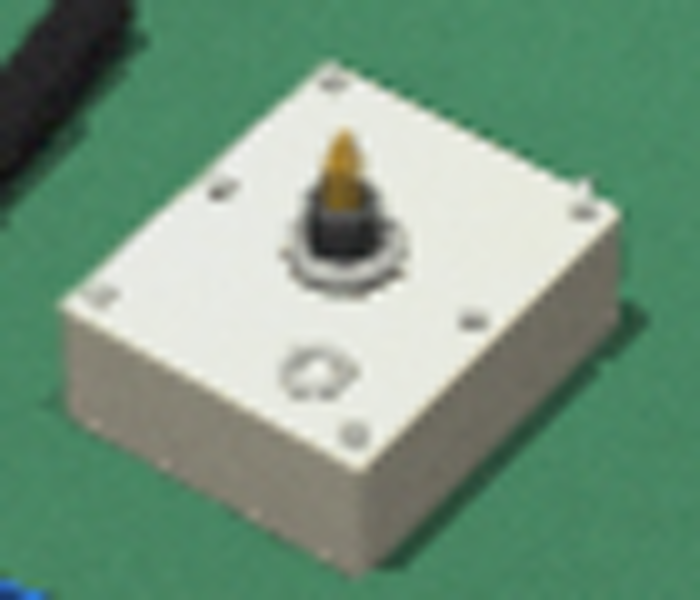

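```bash
cat > h.py <<'E'
import numpy as np, cv2
from bench import camera_info
C={n:camera_info(n) for n in("scene","top")}
def ray(c,u,v):
    c=C[c] if isinstance(c,str) else c
    M=np.array(c["cam_to_world"]);d=M[:3,:3]@np.array([(u-c["cx"])/c["fx"],(v-c["cy"])/c["fy"],1]);return M[:3,3],d/np.linalg.norm(d)
def atz(c,u,v,z):
    o,d=ray(c,u,v);return o+d*(z-o[2])/d[2]
def tri(*r):
    A=0;b=0
    for o,d in r:
        P=np.eye(3)-np.outer(d,d);A=A+P;b=b+P@o
    x=np.linalg.solve(A,b);return x,[np.linalg.norm((np.eye(3)-np.outer(d,d))@(x-o)) for o,d in r]
def proj(c,p):
    c=C[c] if isinstance(c,str) else c
    M=np.array(c["cam_to_world"]);q=M[:3,:3].T@(np.array(p)-M[:3,3]);return np.array([c["fx"]*q[0]/q[2]+c["cx"],c["fy"]*q[1]/q[2]+c["cy"]])
def cr(p,ox,oy,s): return ((p[0]+.5)/s-.5+ox,(p[1]+.5)/s-.5+oy)
E
python3 - <<'E'
from h import *
np.set_printoptions(precision=4,suppress=True)
T=lambda p:cr(p,262,170,8); S=lambda p:cr(p,285,240,10)
tt=[(160,55),(493,118),(420,505),(80,445),(283,240),(240,132)]
ss=[(360,470),(62,305),(330,60),(620,212),(345,128),(318,372)]
for a,b in zip(tt,ss):
    print("term",*tri(ray("top",*T(a)),ray("scene",*S(b))))
T=lambda p:cr(p,400,182,8); S=lambda p:cr(p,190,205,10)
print("rest corners top z.02")
for a in [(278,50),(487,128),(332,560),(120,490)]: print(atz("top",*T(a),.02))
print("rest corners scene")
for a in [(200,440),(65,325),(420,65),(605,215)]: print(atz("scene",*S(a),.02))
print("ring hole", atz("top",*T((350,215)),.032),atz("scene",*S((246,268)),.032))
print("tine tips top", atz("top",*T((310,110)),.024),atz("top",*T((432,155)),.024))
print("heel", atz("top",*T((175,445)),.024),atz("top",*T((328,498)),.024))
E
```

```text
term [0.6779 0.172  0.0459] [np.float64(0.0012462904860351368), np.float64(0.0012462904860350004)]
term [0.6592 0.0651 0.0456] [np.float64(0.001270977218154896), np.float64(0.001270977218155009)]
term [0.5327 0.086  0.0466] [np.float64(0.0018225475069197329), np.float64(0.001822547506919715)]
term [0.5504 0.1927 0.0451] [np.float64(0.000923874807060647), np.float64(0.0009238748070606779)]
term [0.6044 0.1289 0.0976] [np.float64(0.0017038447680665964), np.float64(0.0017038447680664999)]
term [0.6521 0.1453 0.049 ] [np.float64(0.001119486153985175), np.float64(0.001119486153985104)]
rest corners top z.02
[ 0.6635 -0.2242  0.02  ]
[ 0.6388 -0.291   0.02  ]
[ 0.4966 -0.2382  0.02  ]
[ 0.5177 -0.1714  0.02  ]
rest corners scene
[ 0.6704 -0.2165  0.02  ]
[ 0.6463 -0.2859  0.02  ]
[ 0.4874 -0.2588  0.02  ]
[ 0.5238 -0.1625  0.02  ]
ring hole [ 0.6061 -0.2436  0.032 ] [ 0.6083 -0.2414  0.032 ]
tine tips top [ 0.6425 -0.2333  0.024 ] [ 0.6284 -0.2721  0.024 ]
heel [ 0.5318 -0.1883  0.024 ] [ 0.5158 -0.2365  0.024 ]
```

Lid plane is at about z = 0.046, so the box is let in about 4 mm. The post is at about (0.605, 0.129). The lifter's yaw is about -20°, with its origin near (0.552, -0.223). Next I work out the move to above the handle.

```bash
cat >> h.py <<'E'
from scipy.spatial.transform import Rotation as Ro
def toolmove(target,yaw=None):
    from bench import robot
    o=robot.get_obs();R=Ro.from_euler('xyz',o["ee_rot"]).as_matrix()
    s=R.T@(np.array(target)-o["tool_pos"])*1000
    y=np.degrees(np.arctan2(R[1,0],R[0,0]))
    print("t",round(o["time"],2),"slide",s.round(1),"yaw now",round(y,2),"roll" ,None if yaw is None else round(y-yaw,2))
def state():
    from bench import robot
    o=robot.get_obs();print({k:np.round(o[k],4).tolist() for k in("time","tool_pos","ee_rot","wrist_force","wrist_torque","width","joint_positions")})
E
python3 -c "
from h import *
toolmove([.552,-.2226,.16],-109.8)"
```

```text
t 0.15 slide [-165.1   44.9  454.4] yaw now -71.73 roll 38.07
```

```bash
python3 -m creep '[{"slide":[-83,20,227],"roll":19,"grip":0},{"slide":[-83,20,227],"roll":19,"grip":0},{"slide":[-83,20,227],"roll":19,"grip":0},{"slide":[-83,20,227],"roll":19,"grip":0},{"slide":[-165,43,454],"roll":38,"grip":0},{"slide":[-165,43,454],"roll":38,"grip":0},{"slide":[-165,43,454],"roll":38,"grip":0},{"slide":[-165,43,454],"roll":38,"grip":0},{"slide":[-165,43,454],"roll":38,"grip":0},{"slide":[-165,43,454],"roll":38,"grip":0},{"slide":[-165,43,454],"roll":38,"grip":0},{"slide":[-165,43,454],"roll":38,"grip":0},{"slide":[-165,43,454],"roll":38,"grip":0},{"slide":[-165,43,454],"roll":38,"grip":0},{"slide":[-165,43,454],"roll":38,"grip":0},{"slide":[-165,43,454],"roll":38,"grip":0}]'
python3 - <<'E'
from h import *
from bench import snapshot,camera_info
import json
state()
c=camera_info("wrist"); im=snapshot("wrist"); cv2.imwrite("pics/w1.png",im[:,:,::-1])
json.dump({k:(np.array(v).tolist()) for k,v in c.items()},open("w1.json","w"))
E
```

```text
time: 1.48
tool_pos: [0.5509, -0.2243, 0.1626]
ee_rot: [-1.571, -0.001, -1.917]
wrist_force: [0.3, 0.3, 0.4]
width: 0.0938
{'time': 1.4833, 'tool_pos': [0.5509, -0.2243, 0.1626], 'ee_rot': [-1.571, -0.0006, -1.9167], 'wrist_force': [0.3039, 0.2551, 0.4126], 'wrist_torque': [0.0112, 0.0302, -0.0681], 'width': 0.0938, 'joint_positions': [-0.4816, 0.1987, 1.33, -0.0006, 1.613, 1.4351]}
```

View pics/w1.png

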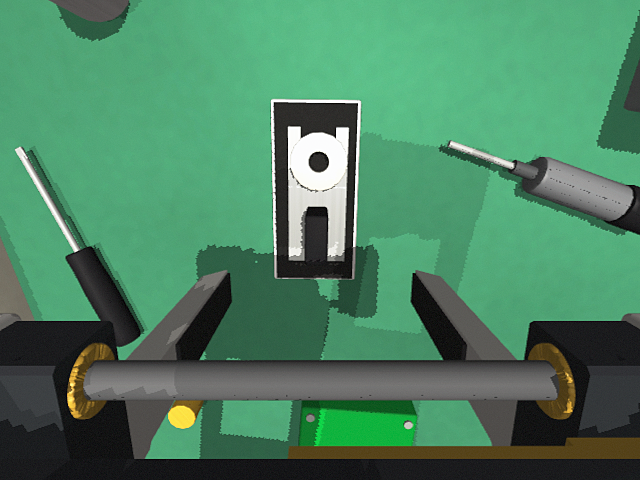

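The wrist view shows the ring at (318,162), with the handle top at about y = 207–262 and centred on x≈316. The tines are at x≈293 and 343. I'll enlarge it and measure.

```bash
python3 - <<'E'
import cv2,json,numpy as np
a=cv2.imread("pics/w1.png")
cv2.imwrite("pics/w1c.png",cv2.resize(a[90:290,250:380],None,fx=4,fy=3*1.0+0,interpolation=cv2.INTER_CUBIC) if 0 else cv2.resize(a[115:275,265:365],None,fx=3.7*1.0+0.0,fy=3.7,interpolation=cv2.INTER_CUBIC) if 0 else cv2.resize(a[90:285,260:370],None,fx=3,fy=3,interpolation=cv2.INTER_CUBIC))
print(np.round(json.load(open("w1.json"))["cam_to_world"],4))
E
```

```text
[[-3.386e-01 -9.107e-01 -2.367e-01  6.197e-01]
 [-9.409e-01  3.279e-01  8.470e-02 -2.499e-01]
 [ 5.000e-04  2.514e-01 -9.679e-01  3.420e-01]
 [ 0.000e+00  0.000e+00  0.000e+00  1.000e+00]]
```

View pics/w1c.png

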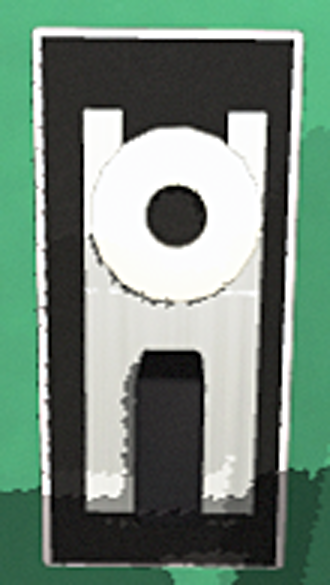

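```bash
python3 - <<'E'
from h import *
import json
np.set_printoptions(precision=4,suppress=True)
c=json.load(open("w1.json")); K=lambda p:cr(p,260,90,3)
P=lambda p,z:atz(c,*K(p),z)
tl,tr,hl,hr=P((84,109),.024),P((268,111),.024),P((86,514),.024),P((253,516),.024)
print("tips",tl,tr,np.linalg.norm(tl-tr),"heel",hl,hr,np.linalg.norm(hl-hr),"len",np.linalg.norm(tl-hl),np.linalg.norm(tr-hr))
d=(tl+tr-hl-hr)/2; L=np.linalg.norm(d);d/=L; yaw=np.degrees(np.arctan2(d[1],d[0]));n=np.array([-d[1],d[0],0])
org=((tl+tr)/2-.086*d+(hl+hr)/2+.03*d)/2
print("yaw",yaw,"L",L,"org",org)
for nm,p,z in [("ring",(176,214.5),.032),("hbaseF L",(140,350),.024),("hb F R",(200,350),.024),("htopFL",(138,377),.069),("htopFR",(204,377),.069),("htop low L",(135,510),.069),("htop low R",(203,510),.069)]:
    q=P(p,z)-org; print(nm,P(p,z),"lif x,y mm",1000*q@d,1000*q@n)
R=[P(p,.02) for p in [(37,33),(300,35),(281,565),(47,565)]]
print("rest",R,[np.linalg.norm(R[i]-R[(i+1)%4]) for i in range(4)],sum(R)/4)
r=R[0]+R[1]-R[2]-R[3];print(np.degrees(np.arctan2(r[1],r[0])))
toolmove(org+.005*d,yaw-90)
E
```

```text
tips [ 0.6416 -0.2287  0.024 ] [ 0.6239 -0.2763  0.024 ] 0.050768081997565946 heel [ 0.5319 -0.1871  0.024 ] [ 0.5142 -0.2344  0.024 ] 0.05054113718592188 len 0.11731322231833012 0.11743423286563501
yaw -20.85012777629743 L 0.11737367314191822 org [ 0.5518 -0.2217  0.024 ]
ring [ 0.6066 -0.2431  0.032 ] lif x,y mm 58.82097567491425 -0.508978110846271
hbaseF L [ 0.5734 -0.2199  0.024 ] lif x,y mm 19.600796857809176 9.364729518951574
hb F R [ 0.5675 -0.2363  0.024 ] lif x,y mm 19.921830760823447 -8.100661684617641
htopFL [ 0.5737 -0.2213  0.069 ] lif x,y mm 20.363434705805677 8.180371032939787
htopFR [ 0.5681 -0.2369  0.069 ] lif x,y mm 20.66828946017126 -8.416366518368537
htop low L [ 0.5411 -0.2083  0.069 ] lif x,y mm -14.73997274953857 8.674425310608955
htop low R [ 0.5351 -0.2249  0.069 ] lif x,y mm -14.4170543086766 -8.968561356724406
rest [array([ 0.6649, -0.2235,  0.02  ]), array([ 0.64  , -0.2913,  0.02  ]), array([ 0.4949, -0.2372,  0.02  ]), array([ 0.5194, -0.169 ,  0.02  ])] [np.float64(0.07227697510994496), np.float64(0.15487379856932934), np.float64(0.07257340696184796), np.float64(0.15537738975897133)] [ 0.5798 -0.2303  0.02  ]
-20.506306065169163
t 1.53 slide [ -3.  138.8   4.8] yaw now -109.85 roll 1.0
```

```bash
python3 -m creep '[{"slide":[-3,35,7.6],"roll":1,"grip":0},{"slide":[-3,70,7.6],"roll":1,"grip":0},{"slide":[-3,105,7.6],"roll":1,"grip":0},{"slide":[-3,125,7.6],"roll":1,"grip":0},{"slide":[-3,131,7.6],"roll":1,"grip":0},{"slide":[-3,131,7.6],"roll":1,"grip":0},{"slide":[-3,131,7.6],"roll":1,"grip":0}]'
python3 - <<'E'
from h import *
from bench import snapshot
state(); toolmove([.5518+.00748,-.2217-.00285,.031],-110.85)
im=snapshot("wrist"); cv2.imwrite("pics/w2.png",im[:,:,::-1])
E
```

```text
time: 2.12
tool_pos: [0.5603, -0.2243, 0.033]
ee_rot: [-1.569, -0.0, -1.934]
wrist_force: [1.7, -0.5, -0.4]
width: 0.0941
{'time': 2.1167, 'tool_pos': [0.5603, -0.2243, 0.033], 'ee_rot': [-1.5685, -0.0004, -1.9341], 'wrist_force': [1.7286, -0.4695, -0.3556], 'wrist_torque': [-0.0069, 0.0599, 0.0099], 'width': 0.0941, 'joint_positions': [-0.4746, 0.2949, 1.4772, -0.0001, 1.3673, 1.4595]}
t 2.12 slide [ 0.6  2.  -0.9] yaw now -110.81 roll 0.04
```

View pics/w2.png

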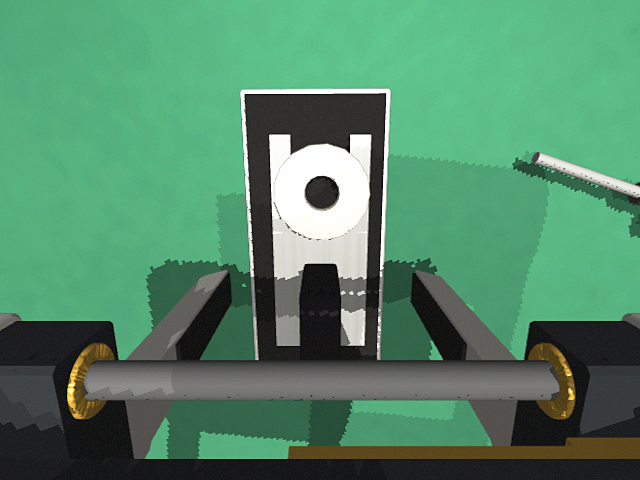

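The handle at column 322 is centred between the fingers (231 to 412), and the ring at (322,192) hasn't moved. Closing.

```bash
python3 -m creep '[{"slide":[0.5,1.5,0],"roll":0,"grip":0.4},{"slide":[0.5,1.5,0],"roll":0,"grip":0.6},{"slide":[0.5,1.5,0],"roll":0,"grip":0.7},{"slide":[0.5,1.5,0],"roll":0,"grip":0.75},{"slide":[0.5,1.5,0],"roll":0,"grip":0.78},{"slide":[0.5,1.5,0],"roll":0,"grip":0.8},{"slide":[0.5,1.5,0],"roll":0,"grip":0.82},{"slide":[0.5,1.5,0],"roll":0,"grip":1},{"slide":[0.5,1.5,0],"roll":0,"grip":1},{"slide":[0.5,1.5,0],"roll":0,"grip":1},{"slide":[0.5,1.5,0],"roll":0,"grip":1},{"slide":[0.5,1.5,0],"roll":0,"grip":1},{"slide":[0.5,1.5,0],"roll":0,"grip":1}]'
python3 - <<'E'
from h import *
state()
E
```

```text
time: 3.25
tool_pos: [0.5598, -0.2236, 0.0299]
ee_rot: [-1.571, -0.0, -1.933]
wrist_force: [-0.4, -0.4, -0.3]
width: 0.0178
{'time': 3.25, 'tool_pos': [0.5598, -0.2236, 0.0299], 'ee_rot': [-1.5708, -0.0001, -1.9327], 'wrist_force': [-0.4264, -0.3997, -0.312], 'wrist_torque': [0.039, -0.041, -0.0038], 'width': 0.0178, 'joint_positions': [-0.474, 0.2976, 1.4802, -0.0001, 1.3638, 1.4588]}
```

```bash
python3 -m creep '[{"slide":[0,-1,0],"roll":0,"grip":1},{"slide":[0,-3,0],"roll":0,"grip":1},{"slide":[0,-7,0],"roll":0,"grip":1},{"slide":[0,-12,0],"roll":0,"grip":1},{"slide":[0,-18,0],"roll":0,"grip":1},{"slide":[0,-25,0],"roll":0,"grip":1},{"slide":[0,-33,0],"roll":0,"grip":1},{"slide":[0,-41,0],"roll":0,"grip":1},{"slide":[0,-49,0],"roll":0,"grip":1},{"slide":[0,-56,0],"roll":0,"grip":1},{"slide":[0,-62,0],"roll":0,"grip":1},{"slide":[0,-66,0],"roll":0,"grip":1},{"slide":[0,-68,0],"roll":0,"grip":1},{"slide":[0,-69,0],"roll":0,"grip":1},{"slide":[0,-69,0],"roll":0,"grip":1}]'
python3 - <<'E'
from h import *
from bench import snapshot,camera_info
state()
import json
c=camera_info("wrist"); json.dump({k:(np.array(v).tolist()) for k,v in c.items()},open("w3.json","w"))
im=snapshot("wrist"); cv2.imwrite("pics/w3.png",im[:,:,::-1])
cv2.imwrite("pics/s3.png",cv2.resize(snapshot("scene")[150:290,150:350,::-1],None,fx=4,fy=4,interpolation=cv2.INTER_CUBIC))
E
```

```text
time: 4.5
tool_pos: [0.5597, -0.2235, 0.0989]
ee_rot: [-1.571, -0.0, -1.933]
wrist_force: [0.3, -0.7, -1.3]
width: 0.0177
{'time': 4.5, 'tool_pos': [0.5597, -0.2235, 0.0989], 'ee_rot': [-1.5709, -0.0, -1.9327], 'wrist_force': [0.2821, -0.6798, -1.3215], 'wrist_torque': [0.0562, 0.047, -0.0267], 'width': 0.0177, 'joint_positions': [-0.4739, 0.2462, 1.4009, -0.0001, 1.4947, 1.4588]}
```

View pics/w3.png

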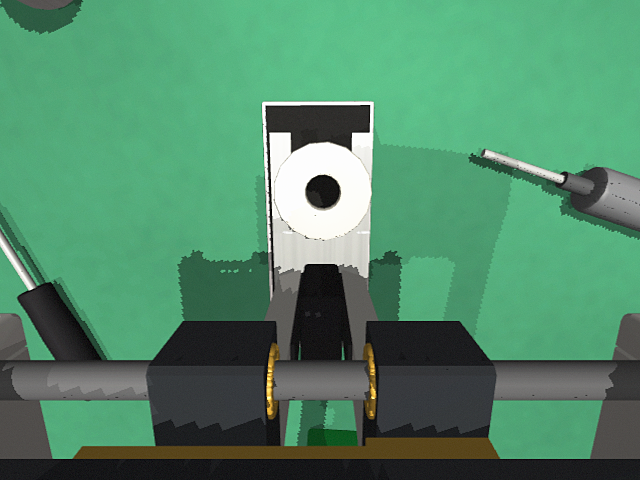

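View pics/s3.png

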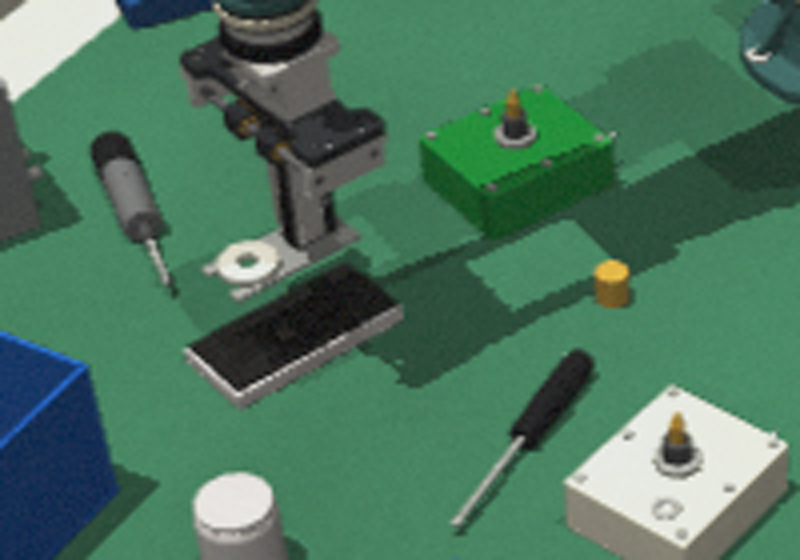

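The lifter came up level and the ring is still at (322,191). Next is the carry, staying short of the post.

```bash
python3 - <<'E'
from h import *
import json
np.set_printoptions(precision=4,suppress=True)
c=json.load(open("w3.json"))
r=atz(c,322.5,190.5,.101); from bench import robot
o=robot.get_obs(); print("ring",r,"rel",r-o["tool_pos"])
d=np.array([np.cos(np.radians(-20.75)),np.sin(np.radians(-20.75)),0])
t=np.array([.605,.129,0])-np.array([.0468,-.0195,0])-.07*d; t[2]=.128
toolmove(t)
for i in range(1,21):
    s=i/20; print(round(10*s**3-15*s**4+6*s**5,3),end=" ")
E
```

```text
ring [ 0.607  -0.2431  0.101 ] rel [ 0.0475 -0.0197  0.0026]
t 4.6 slide [-347.4  -29.4 -202.9] yaw now -110.74 roll None
0.001 0.009 0.027 0.058 0.104 0.163 0.235 0.317 0.407 0.5 0.593 0.683 0.765 0.837 0.896 0.942 0.973 0.991 0.999 1.0
```

```bash
python3 -m creep '[{"slide":[0,-1,0],"roll":0,"grip":1},{"slide":[-3,-3,-2],"roll":0,"grip":1},{"slide":[-9,-6,-5],"roll":0,"grip":1},{"slide":[-20,-10,-12],"roll":0,"grip":1},{"slide":[-36,-15,-21],"roll":0,"grip":1},{"slide":[-57,-20,-33],"roll":0,"grip":1},{"slide":[-82,-24,-48],"roll":0,"grip":1},{"slide":[-110,-27,-64],"roll":0,"grip":1},{"slide":[-142,-29,-83],"roll":0,"grip":1},{"slide":[-174,-30,-101.5],"roll":0,"grip":1},{"slide":[-206,-30,-120],"roll":0,"grip":1},{"slide":[-238,-30,-139],"roll":0,"grip":1},{"slide":[-266,-30,-155],"roll":0,"grip":1},{"slide":[-291,-30,-170],"roll":0,"grip":1},{"slide":[-312,-30,-182],"roll":0,"grip":1},{"slide":[-328,-30,-191],"roll":0,"grip":1},{"slide":[-339,-30,-198],"roll":0,"grip":1},{"slide":[-345,-30,-201],"roll":0,"grip":1},{"slide":[-348,-30,-203],"roll":0,"grip":1},{"slide":[-348,-30,-203],"roll":0,"grip":1}]'
python3 -m creep '[{"slide":[0,0,0],"roll":0,"grip":1},{"slide":[0,0,0],"roll":0,"grip":1},{"slide":[0,0,0],"roll":0,"grip":1}]'
python3 - <<'E'
from h import *
from bench import snapshot,camera_info
state()
import json
c=camera_info("wrist"); json.dump({k:(np.array(v).tolist()) for k,v in c.items()},open("w4.json","w"))
im=snapshot("wrist"); cv2.imwrite("pics/w4.png",im[:,:,::-1])
cv2.imwrite("pics/w4c.png",cv2.resize(im[60:260,220:420,::-1],None,fx=3,fy=3,interpolation=cv2.INTER_CUBIC))
E
```

```text
time: 6.27
tool_pos: [0.4927, 0.1745, 0.1293]
ee_rot: [-1.57, 0.0, -1.931]
wrist_force: [-0.4, -0.7, -3.0]
width: 0.018
time: 6.52
tool_pos: [0.4933, 0.173, 0.1289]
ee_rot: [-1.571, -0.0, -1.934]
wrist_force: [0.0, -0.1, -1.8]
width: 0.0178
{'time': 6.5167, 'tool_pos': [0.4933, 0.173, 0.1289], 'ee_rot': [-1.5707, -0.0003, -1.934], 'wrist_force': [0.0276, -0.1053, -1.7562], 'wrist_torque': [0.0998, 0.0022, -0.0055], 'width': 0.0178, 'joint_positions': [0.229, 0.0547, 1.5576, -0.0003, 1.5293, 2.163]}
```

View pics/w4.png

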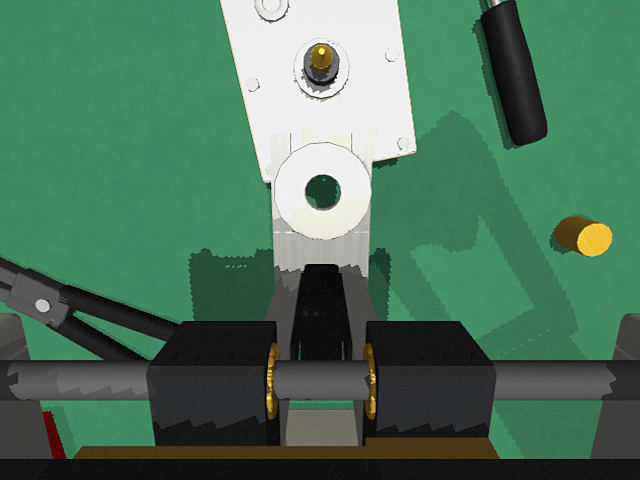

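View pics/w4c.png

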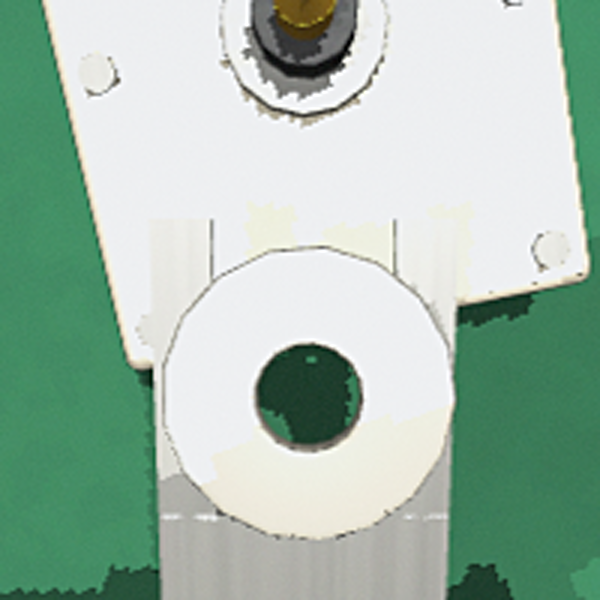

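```bash
python3 - <<'E'
import cv2
a=cv2.imread("pics/w4.png")
cv2.imwrite("pics/w4p.png",cv2.resize(a[25:110,280:365],None,fx=7,fy=7,interpolation=cv2.INTER_CUBIC))
E
```

```text
(no output)
```

View pics/w4p.png

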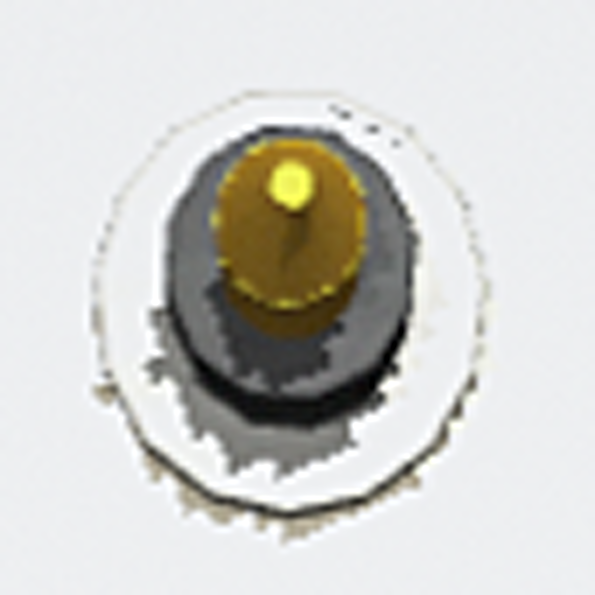

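```bash
python3 - <<'E'
from h import *
import json
np.set_printoptions(precision=4,suppress=True)
c=json.load(open("w4.json")); K=lambda p:cr(p,280,25,7)
lid=.046
for n,p,z in [("tip",(291,185),lid+.05),("cone",(290,222),lid+.038),("boss",(291,301),lid+.006),("collar",(291,266),lid+.0235)]:
    print(n,atz(c,*K(p),z))
w=[np.linalg.norm(atz(c,*K((168,266)),lid+.0235)-atz(c,*K((413,266)),lid+.0235)),np.linalg.norm(atz(c,*K((95,300)),lid+.006)-atz(c,*K((490,300)),lid+.006)),np.linalg.norm(atz(c,*K((214,222)),lid+.038)-atz(c,*K((366,222)),lid+.038))]
print("diam",w)
from bench import robot
o=robot.get_obs();uz=o["tool_pos"][2]-.0299+.020
r=atz(c,322.8,191,uz+.012);print("ring",r,r-o["tool_pos"],uz)
E
```

```text
tip [0.6054 0.1294 0.096 ]
cone [0.6053 0.1295 0.084 ]
boss [0.6053 0.1294 0.052 ]
collar [0.6049 0.1295 0.0695]
diam [np.float64(0.020897853279620564), np.float64(0.036270239196836696), np.float64(0.012130700489146563)]
ring [0.5403 0.1533 0.131 ] [ 0.0469 -0.0198  0.0021] 0.11904986890997388
```

```bash
python3 -m creep '[{"slide":[0,0,1],"roll":0,"grip":1},{"slide":[0,0,4],"roll":0,"grip":1},{"slide":[0,0,10],"roll":0,"grip":1},{"slide":[-0.3,0,18],"roll":0,"grip":1},{"slide":[-0.7,0,27],"roll":0,"grip":1},{"slide":[-0.7,0,37],"roll":0,"grip":1},{"slide":[-0.7,0,47],"roll":0,"grip":1},{"slide":[-0.7,0,56],"roll":0,"grip":1},{"slide":[-0.7,0,63],"roll":0,"grip":1},{"slide":[-0.7,0,67],"roll":0,"grip":1},{"slide":[-0.7,2,69],"roll":0,"grip":1},{"slide":[-0.7,5,69.3],"roll":0,"grip":1},{"slide":[-0.7,9,69.3],"roll":0,"grip":1},{"slide":[-0.7,12,69.3],"roll":0,"grip":1},{"slide":[-0.7,14,69.3],"roll":0,"grip":1},{"slide":[-0.7,14,69.3],"roll":0,"grip":1},{"slide":[-0.7,14,69.3],"roll":0,"grip":1}]'
python3 - <<'E'
from h import *
from bench import snapshot,camera_info
state()
import json
c=camera_info("wrist"); json.dump({k:(np.array(v).tolist()) for k,v in c.items()},open("w5.json","w"))
im=snapshot("wrist")
cv2.imwrite("pics/w5c.png",cv2.resize(im[100:280,230:410,::-1],None,fx=3.3,fy=3.3,interpolation=cv2.INTER_CUBIC))
cv2.imwrite("pics/w5.png",im[:,:,::-1])
s=snapshot("scene");cv2.imwrite("pics/s5.png",cv2.resize(s[210:310,270:390,::-1],None,fx=6,fy=6,interpolation=cv2.INTER_CUBIC))
E
```

```text
time: 7.98
tool_pos: [0.5578, 0.15, 0.1147]
ee_rot: [-1.571, -0.0, -1.932]
wrist_force: [-0.2, -0.4, -2.1]
width: 0.0183
{'time': 7.9833, 'tool_pos': [0.5578, 0.15, 0.1147], 'ee_rot': [-1.5712, -0.0003, -1.9324], 'wrist_force': [-0.1944, -0.3509, -2.1427], 'wrist_torque': [0.0547, 0.0297, 0.0508], 'width': 0.0183, 'joint_positions': [0.1646, 0.1831, 1.4442, -0.0001, 1.5149, 2.097]}
```

View pics/w5c.png

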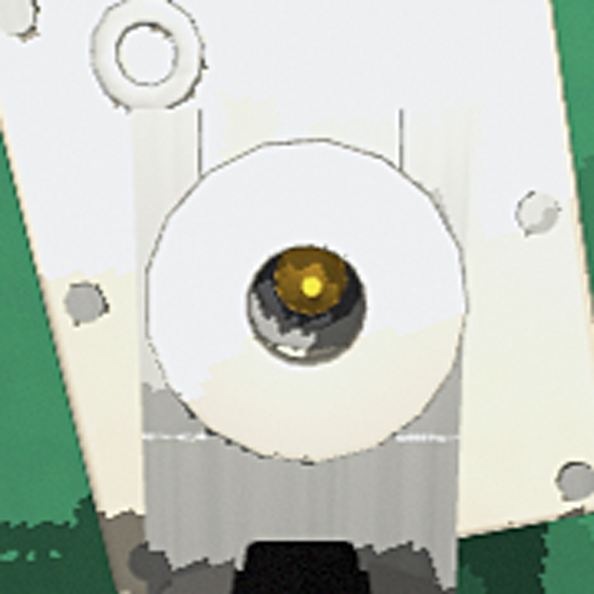

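View pics/s5.png

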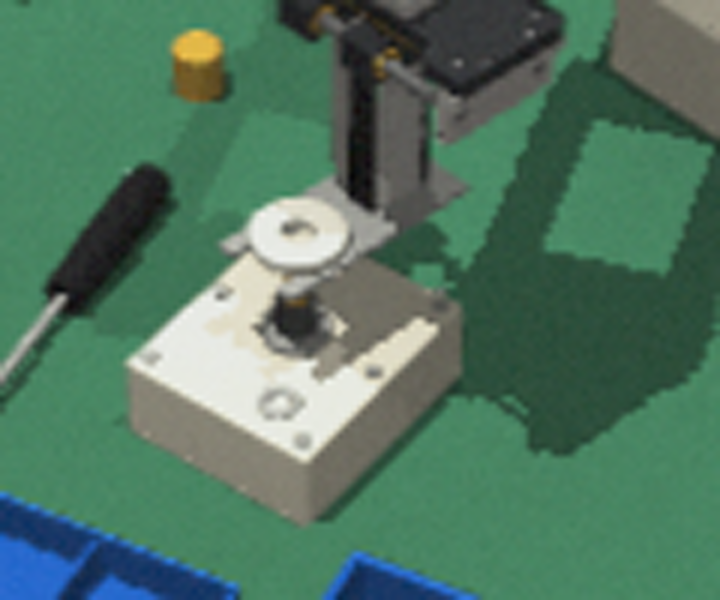

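```bash
python3 - <<'E'
from h import *
import json
np.set_printoptions(precision=4,suppress=True)
c=json.load(open("w5.json")); K=lambda p:cr(p,230,100,3.3)
from bench import robot
o=robot.get_obs();uz=o["tool_pos"][2]-.0099
t=atz(c,*K((312,287)),.096);r=atz(c,*K((306.5,301)),uz+.012)
R=Ro.from_euler('xyz',o["ee_rot"]).as_matrix()
print(t,r,uz,"tool delta",R.T@(t-r)*1000); state()
# expected hole-vs-cone base circle
b=atz(c,*K((311,281)),.084);print(b)
E
```

```text
[0.6042 0.1297 0.096 ] [0.605  0.1304 0.1173] 0.10528112876529705 tool delta [ 0.9982 21.2808 -0.4236]
{'time': 8.0833, 'tool_pos': [0.5582, 0.15, 0.1152], 'ee_rot': [-1.5704, 0.0001, -1.9325], 'wrist_force': [0.0258, 0.102, -0.9568], 'wrist_torque': [0.028, 0.039, -0.0226], 'width': 0.0176, 'joint_positions': [0.1645, 0.1829, 1.4435, -0.0001, 1.5148, 2.097]}
[0.6039 0.1298 0.084 ]
```

```bash
python3 -m creep '[{"slide":[1,0,-0.4],"roll":0,"grip":1},{"slide":[1,2,-0.4],"roll":0,"grip":1},{"slide":[1,5,-0.4],"roll":0,"grip":1},{"slide":[1,8,-0.4],"roll":0,"grip":1},{"slide":[1,11,-0.4],"roll":0,"grip":1},{"slide":[1,14,-0.4],"roll":0,"grip":1},{"slide":[1,17,-0.4],"roll":0,"grip":1},{"slide":[1,20,-0.4],"roll":0,"grip":1},{"slide":[1,23,-0.4],"roll":0,"grip":1},{"slide":[1,25,-0.4],"roll":0,"grip":1},{"slide":[1,25,-0.4],"roll":0,"grip":1}]'
python3 - <<'E'
from h import *
from bench import snapshot,camera_info
state()
im=snapshot("wrist")
cv2.imwrite("pics/w6c.png",cv2.resize(im[100:280,230:410,::-1],None,fx=3.3,fy=3.3,interpolation=cv2.INTER_CUBIC))
E
```

```text
time: 9.0
tool_pos: [0.5571, 0.149, 0.0892]
ee_rot: [-1.572, -0.001, -1.933]
wrist_force: [-0.8, 0.5, -2.2]
width: 0.0184
{'time': 9.0, 'tool_pos': [0.5571, 0.149, 0.0892], 'ee_rot': [-1.5718, -0.0007, -1.9327], 'wrist_force': [-0.8395, 0.4795, -2.2282], 'wrist_torque': [0.0484, 0.0046, 0.004], 'width': 0.0184, 'joint_positions': [0.1632, 0.1972, 1.4796, -0.0001, 1.466, 2.0959]}
```

View pics/w6c.png

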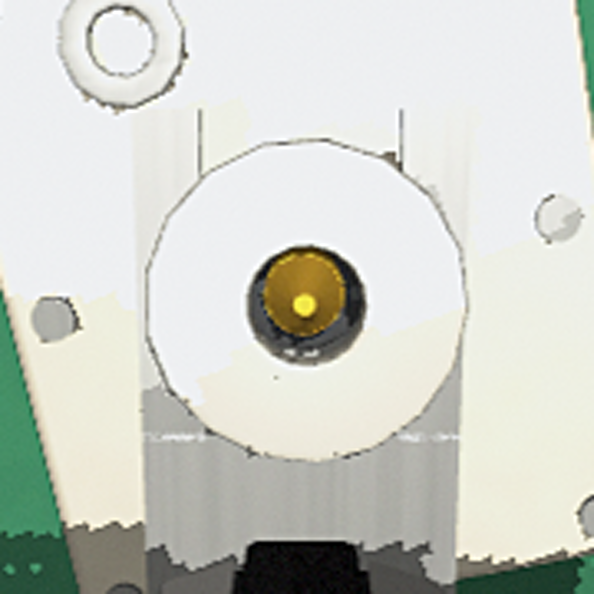

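The post tip is in the hole and centred: tip (304,305), ring (306,301). Lowering on.

```bash
python3 -m creep '[{"slide":[0,2,0],"roll":0,"grip":1},{"slide":[0,4,0],"roll":0,"grip":1},{"slide":[0,6,0],"roll":0,"grip":1},{"slide":[0,8,0],"roll":0,"grip":1},{"slide":[0,10,0],"roll":0,"grip":1},{"slide":[0,11,0],"roll":0,"grip":1},{"slide":[0,12,0],"roll":0,"grip":1},{"slide":[0,12,0],"roll":0,"grip":1}]'
python3 -m creep '[{"slide":[0,1.5,0],"roll":0,"grip":1},{"slide":[0,3,0],"roll":0,"grip":1},{"slide":[0,4.5,0],"roll":0,"grip":1},{"slide":[0,6,0],"roll":0,"grip":1},{"slide":[0,7,0],"roll":0,"grip":1},{"slide":[0,7,0],"roll":0,"grip":1},{"slide":[0,7,0],"roll":0,"grip":1}]'
python3 - <<'E'
from h import *
from bench import snapshot,camera_info
state()
im=snapshot("wrist")
cv2.imwrite("pics/w7c.png",cv2.resize(im[100:280,230:410,::-1],None,fx=3.3,fy=3.3,interpolation=cv2.INTER_CUBIC))
s=snapshot("scene");cv2.imwrite("pics/s7.png",cv2.resize(s[210:310,270:390,::-1],None,fx=6,fy=6,interpolation=cv2.INTER_CUBIC))
E
```

```text
time: 9.72
tool_pos: [0.5574, 0.1491, 0.0777]
ee_rot: [-1.571, -0.0, -1.933]
wrist_force: [0.5, 0.4, -1.2]
width: 0.0176
time: 10.3
tool_pos: [0.5574, 0.1491, 0.0708]
ee_rot: [-1.571, -0.0, -1.933]
wrist_force: [0.1, -0.3, -1.4]
width: 0.0179
{'time': 10.3, 'tool_pos': [0.5574, 0.1491, 0.0708], 'ee_rot': [-1.571, -0.0002, -1.9326], 'wrist_force': [0.1182, -0.2892, -1.3665], 'wrist_torque': [0.0444, 0.0377, 0.0166], 'width': 0.0179, 'joint_positions': [0.1632, 0.2103, 1.5022, -0.0001, 1.4294, 2.0958]}
```

View pics/w7c.png

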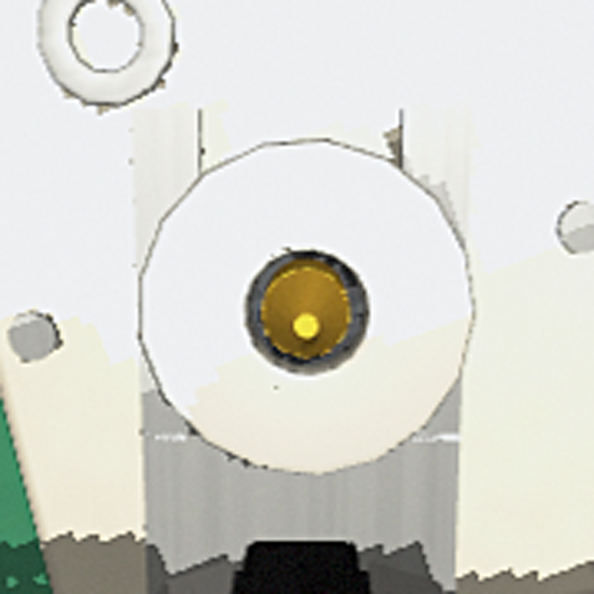

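View pics/s7.png

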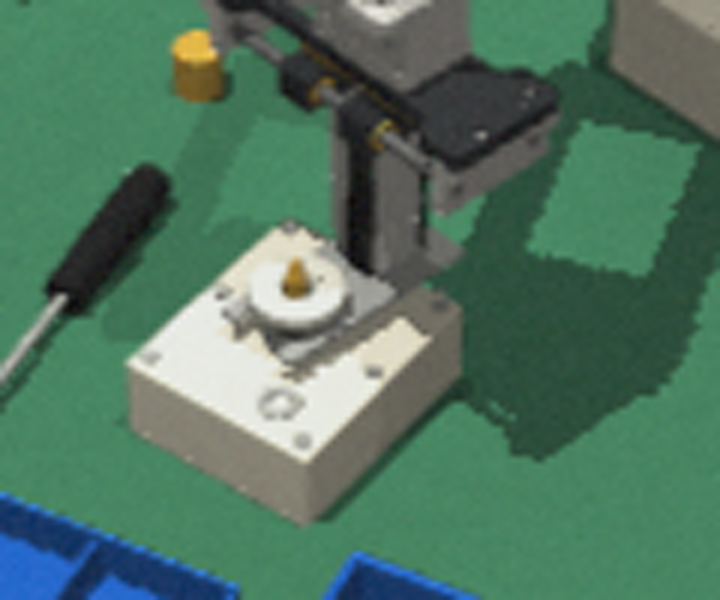

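The ring has been left on the collar: it looks about 5 % larger relative to the lifter, the post is centred in it, and there are no side forces. Drawing the lifter straight back.

```bash
python3 -m creep '[{"slide":[0,0,-1],"roll":0,"grip":1},{"slide":[0,0,-3],"roll":0,"grip":1},{"slide":[0,0,-7],"roll":0,"grip":1},{"slide":[0,0,-12],"roll":0,"grip":1},{"slide":[0,0,-18],"roll":0,"grip":1},{"slide":[0,0,-25],"roll":0,"grip":1},{"slide":[0,0,-32],"roll":0,"grip":1},{"slide":[0,0,-39],"roll":0,"grip":1},{"slide":[0,0,-46],"roll":0,"grip":1},{"slide":[0,0,-53],"roll":0,"grip":1},{"slide":[0,0,-60],"roll":0,"grip":1},{"slide":[0,0,-66],"roll":0,"grip":1},{"slide":[0,0,-70],"roll":0,"grip":1},{"slide":[0,0,-70],"roll":0,"grip":1},{"slide":[0,0,-70],"roll":0,"grip":1}]'
python3 - <<'E'
from h import *
from bench import snapshot,camera_info
state()
import json
c=camera_info("wrist"); json.dump({k:(np.array(v).tolist()) for k,v in c.items()},open("w8.json","w"))
im=snapshot("wrist");cv2.imwrite("pics/w8.png",im[:,:,::-1])
s=snapshot("scene");cv2.imwrite("pics/s8.png",cv2.resize(s[210:310,270:390,::-1],None,fx=6,fy=6,interpolation=cv2.INTER_CUBIC))
E
```

```text
time: 11.65
tool_pos: [0.492, 0.174, 0.071]
ee_rot: [-1.57, 0.0, -1.932]
wrist_force: [0.6, -0.3, -1.1]
width: 0.0178
{'time': 11.65, 'tool_pos': [0.492, 0.174, 0.071], 'ee_rot': [-1.5703, 0.0, -1.9324], 'wrist_force': [0.6189, -0.272, -1.055], 'wrist_torque': [0.0562, 0.023, -0.0036], 'width': 0.0178, 'joint_positions': [0.2314, 0.0912, 1.6376, -0.0003, 1.4124, 2.1638]}
```

View pics/w8.png

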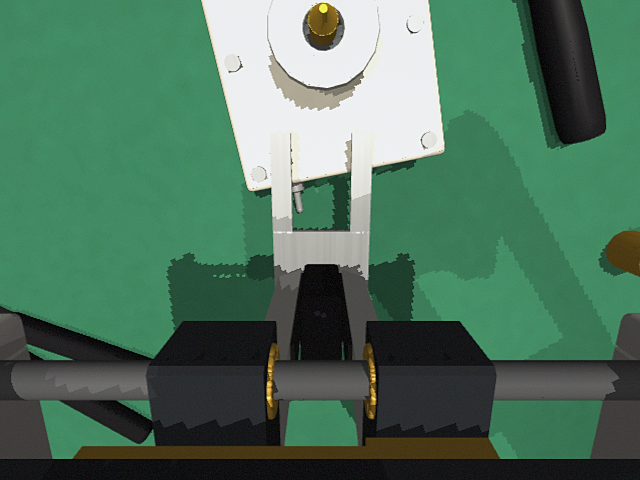

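View pics/s8.png

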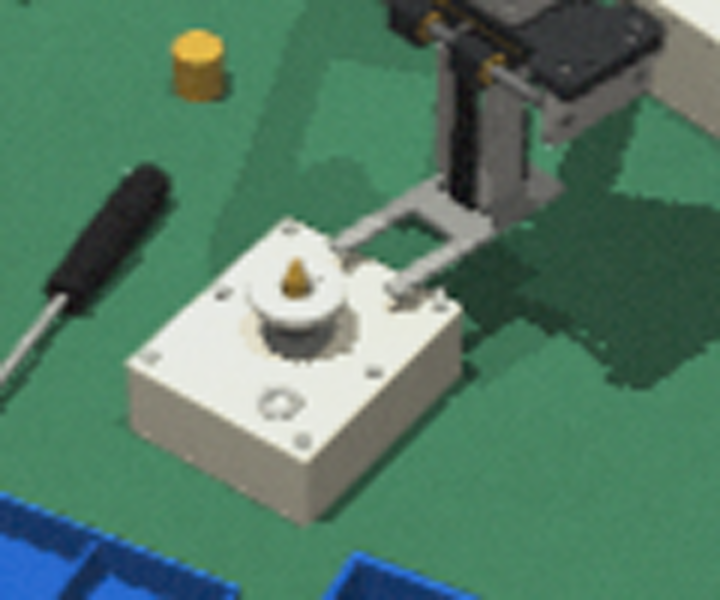

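The lifter is clear and the ring sits level on the collar. Now I raise it, advance with the post in the slot, and check.

```bash
python3 -m creep '[{"slide":[0,-3,0],"roll":0,"grip":1},{"slide":[0,-10,0],"roll":0,"grip":1},{"slide":[0,-18,0],"roll":0,"grip":1},{"slide":[0,-26,0],"roll":0,"grip":1},{"slide":[0,-31,0],"roll":0,"grip":1},{"slide":[0,-32,2],"roll":0,"grip":1},{"slide":[0.5,-32,7],"roll":0,"grip":1},{"slide":[0.5,-32,14],"roll":0,"grip":1},{"slide":[0.5,-32,22],"roll":0,"grip":1},{"slide":[0.5,-32,31],"roll":0,"grip":1},{"slide":[0.5,-32,40],"roll":0,"grip":1},{"slide":[0.5,-32,49],"roll":0,"grip":1},{"slide":[0.5,-32,57],"roll":0,"grip":1},{"slide":[0.5,-32,63],"roll":0,"grip":1},{"slide":[0.5,-32,66],"roll":0,"grip":1},{"slide":[0.5,-32,66.5],"roll":0,"grip":1},{"slide":[0.5,-32,66.5],"roll":0,"grip":1},{"slide":[0.5,-32,66.5],"roll":0,"grip":1}]'
python3 - <<'E'
from h import *
from bench import snapshot,camera_info
state()
import json
c=camera_info("wrist"); json.dump({k:(np.array(v).tolist()) for k,v in c.items()},open("w9.json","w"))
im=snapshot("wrist");cv2.imwrite("pics/w9.png",cv2.resize(im[100:280,230:410,::-1],None,fx=3.3,fy=3.3,interpolation=cv2.INTER_CUBIC))
s=snapshot("scene");cv2.imwrite("pics/s9.png",cv2.resize(s[210:310,270:390,::-1],None,fx=6,fy=6,interpolation=cv2.INTER_CUBIC))
E
```

```text
time: 13.25
tool_pos: [0.5537, 0.15, 0.1029]
ee_rot: [-1.571, -0.0, -1.932]
wrist_force: [0.1, -0.5, -1.3]
width: 0.018
{'time': 13.25, 'tool_pos': [0.5537, 0.15, 0.1029], 'ee_rot': [-1.5711, -0.0002, -1.9324], 'wrist_force': [0.1407, -0.548, -1.3377], 'wrist_torque': [0.0251, -0.0575, -0.002], 'width': 0.018, 'joint_positions': [0.1657, 0.1814, 1.4702, 0.0, 1.4904, 2.0982]}
```

View pics/w9.png

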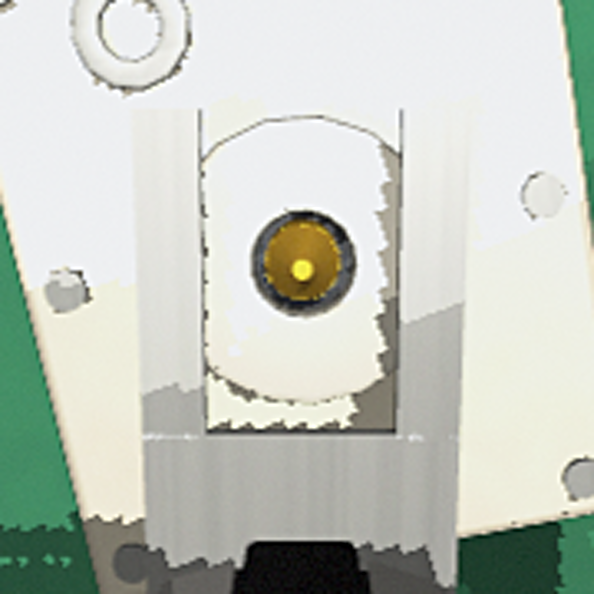

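View pics/s9.png

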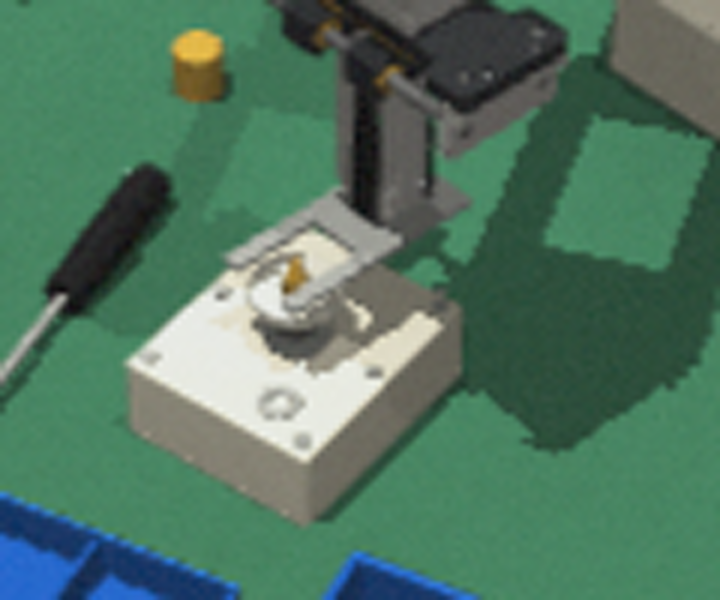

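```bash
python3 -m creep '[{"slide":[0,2,0],"roll":0,"grip":1},{"slide":[0,4,0],"roll":0,"grip":1},{"slide":[0,6,0],"roll":0,"grip":1},{"slide":[0,8,0],"roll":0,"grip":1},{"slide":[0,9,0],"roll":0,"grip":1},{"slide":[0,9,0],"roll":0,"grip":1},{"slide":[0,9,0],"roll":0,"grip":1}]'
python3 -m creep '[{"slide":[0,0.5,0],"roll":0,"grip":1},{"slide":[0,1,0],"roll":0,"grip":1},{"slide":[0,1.5,0],"roll":0,"grip":1},{"slide":[0,2,0],"roll":0,"grip":1},{"slide":[0,2,0],"roll":0,"grip":1}]'
python3 -m creep '[{"slide":[0,0.5,0],"roll":0,"grip":1},{"slide":[0,1,0],"roll":0,"grip":1},{"slide":[0,1.5,0],"roll":0,"grip":1},{"slide":[0,2,0],"roll":0,"grip":1},{"slide":[0,2,0],"roll":0,"grip":1}]'
```

```text
time: 13.93
tool_pos: [0.5539, 0.1499, 0.0938]
ee_rot: [-1.571, -0.0, -1.933]
wrist_force: [1.2, -0.7, -1.6]
width: 0.018
time: 14.35
tool_pos: [0.554, 0.1499, 0.0918]
ee_rot: [-1.571, -0.0, -1.933]
wrist_force: [0.2, 0.2, -1.8]
width: 0.0179
time: 14.77
tool_pos: [0.554, 0.1499, 0.0898]
ee_rot: [-1.571, -0.0, -1.933]
wrist_force: [0.3, -0.1, -1.7]
width: 0.0175
```

```bash
for i in 1 2; do python3 -m creep '[{"slide":[0,0.3,0],"roll":0,"grip":1},{"slide":[0,0.7,0],"roll":0,"grip":1},{"slide":[0,1,0],"roll":0,"grip":1},{"slide":[0,1,0],"roll":0,"grip":1}]' | grep -v ee_rot; done
python3 - <<'E'
from h import *
from bench import snapshot
state()
s=snapshot("scene");cv2.imwrite("pics/s10.png",cv2.resize(s[210:310,270:390,::-1],None,fx=6,fy=6,interpolation=cv2.INTER_CUBIC))
im=snapshot("wrist");cv2.imwrite("pics/w10.png",cv2.resize(im[100:280,230:410,::-1],None,fx=3.3,fy=3.3,interpolation=cv2.INTER_CUBIC))
state()
E
```

```text
time: 15.1
tool_pos: [0.554, 0.1499, 0.0893]
wrist_force: [-0.9, -1.4, 1.4]
width: 0.0179
time: 15.43
tool_pos: [0.554, 0.1499, 0.0879]
wrist_force: [-1.9, 0.0, 1.2]
width: 0.0177
{'time': 15.4333, 'tool_pos': [0.554, 0.1499, 0.0879], 'ee_rot': [-1.5707, -0.0, -1.9326], 'wrist_force': [-1.9259, 0.0179, 1.1608], 'wrist_torque': [-0.0356, 0.1394, -0.0064], 'width': 0.0177, 'joint_positions': [0.1655, 0.1913, 1.4893, -0.0001, 1.461, 2.0981]}
{'time': 15.5333, 'tool_pos': [0.554, 0.1499, 0.0879], 'ee_rot': [-1.5707, -0.0001, -1.9327], 'wrist_force': [-1.6128, 0.9188, 0.4944], 'wrist_torque': [-0.0056, 0.1987, 0.0391], 'width': 0.0178, 'joint_positions': [0.1655, 0.1913, 1.4892, -0.0001, 1.461, 2.0982]}
```

View pics/s10.png

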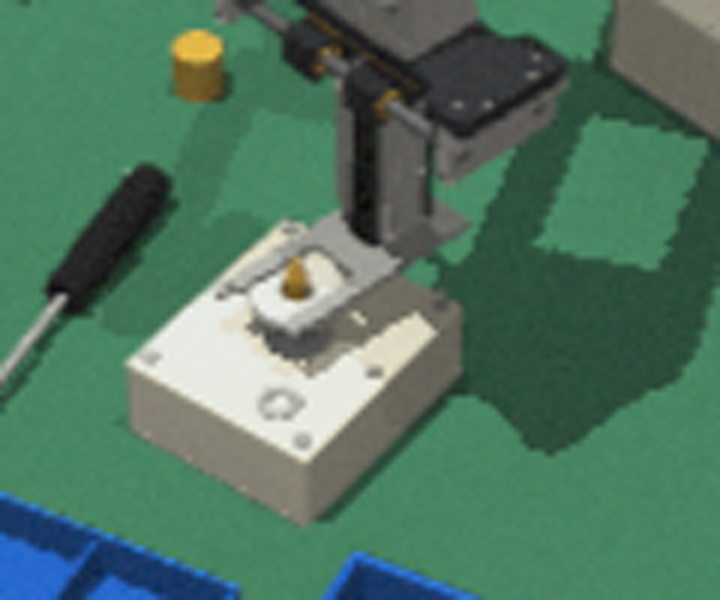

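View pics/w10.png

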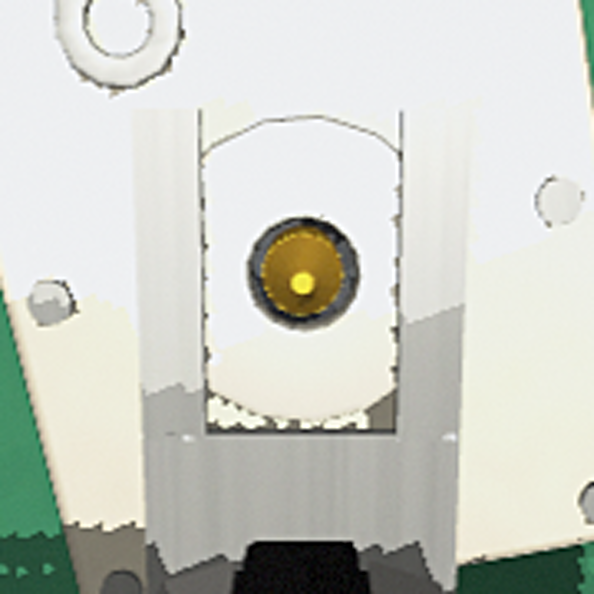

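Contact came at TCP z≈0.0895 with about 3 N, so the collar is starting to slide. The blade still looks level and square. Pressing on in small steps.

```bash
for i in 1 2 3 4; do python3 -m creep '[{"slide":[0,0.3,0],"roll":0,"grip":1},{"slide":[0,0.6,0],"roll":0,"grip":1},{"slide":[0,1,0],"roll":0,"grip":1},{"slide":[0,1,0],"roll":0,"grip":1}]' | grep -v ee_rot; done; python3 -c "
from h import *
state()"
```

```text
time: 15.87
tool_pos: [0.554, 0.1499, 0.0869]
wrist_force: [-1.0, 0.1, 1.1]
width: 0.0178
time: 16.2
tool_pos: [0.554, 0.1499, 0.0859]
wrist_force: [-1.5, -0.8, 0.2]
width: 0.0178
time: 16.53
tool_pos: [0.554, 0.1499, 0.0848]
wrist_force: [-0.7, -1.4, 1.2]
width: 0.0178
time: 16.87
tool_pos: [0.554, 0.1499, 0.0839]
wrist_force: [-1.4, 1.0, 0.4]
width: 0.018
{'time': 16.8667, 'tool_pos': [0.554, 0.1499, 0.0839], 'ee_rot': [-1.5707, -0.0, -1.9327], 'wrist_force': [-1.4067, 0.9837, 0.413], 'wrist_torque': [0.0685, 0.1732, -0.0364], 'width': 0.018, 'joint_positions': [0.1655, 0.1941, 1.4943, -0.0001, 1.4531, 2.0982]}
```

```bash
for i in 1 2 ; do python3 -m creep '[{"slide":[0,0.3,0],"roll":0,"grip":1},{"slide":[0,0.6,0],"roll":0,"grip":1},{"slide":[0,1,0],"roll":0,"grip":1},{"slide":[0,1,0],"roll":0,"grip":1}]' | grep -v ee_rot; done; python3 -m creep '[{"slide":[0,0.3,0],"roll":0,"grip":1},{"slide":[0,0.5,0],"roll":0,"grip":1},{"slide":[0,0.5,0],"roll":0,"grip":1}]' | grep -v ee_rot
```

```text
time: 17.2
tool_pos: [0.554, 0.1499, 0.0829]
wrist_force: [-1.1, 0.5, 0.6]
width: 0.0178
time: 17.53
tool_pos: [0.5541, 0.1499, 0.0826]
wrist_force: [-3.3, 0.4, 4.0]
width: 0.0179
time: 17.78
tool_pos: [0.554, 0.1499, 0.0825]
wrist_force: [-3.4, -0.2, 6.3]
width: 0.0181
```

The stop is reached: force jumps to about 8 N net with no further travel, after 7 mm of stroke. Holding.

```bash
for i in 1 2 3; do python3 -m creep '[{"slide":[0,0,0],"roll":0,"grip":1},{"slide":[0,0,0],"roll":0,"grip":1},{"slide":[0,0,0],"roll":0,"grip":1},{"slide":[0,0,0],"roll":0,"grip":1}]' | grep -v ee_rot; done
python3 - <<'E'
from h import *
from bench import snapshot,camera_info
import json
s=snapshot("scene");cv2.imwrite("pics/s11.png",cv2.resize(s[210:310,270:390,::-1],None,fx=6,fy=6,interpolation=cv2.INTER_CUBIC))
c=camera_info("wrist"); json.dump({k:(np.array(v).tolist()) for k,v in c.items()},open("w11.json","w"))
im=snapshot("wrist");cv2.imwrite("pics/w11.png",cv2.resize(im[100:280,230:410,::-1],None,fx=3.3,fy=3.3,interpolation=cv2.INTER_CUBIC))
state()
E
```

```text
time: 18.12
tool_pos: [0.5541, 0.1499, 0.0825]
wrist_force: [-3.9, 0.3, 6.1]
width: 0.0179
time: 18.45
tool_pos: [0.5541, 0.1499, 0.0825]
wrist_force: [-4.0, 0.2, 5.7]
width: 0.0177
time: 18.78
tool_pos: [0.554, 0.15, 0.0825]
wrist_force: [-4.7, -0.2, 6.6]
width: 0.018
{'time': 18.8833, 'tool_pos': [0.5541, 0.1499, 0.0825], 'ee_rot': [-1.5702, 0.0002, -1.9327], 'wrist_force': [-4.1787, -0.3008, 7.4013], 'wrist_torque': [-0.0772, 0.4929, -0.0594], 'width': 0.0178, 'joint_positions': [0.1656, 0.1947, 1.4964, -0.0001, 1.4499, 2.0983]}
```

View pics/s11.png

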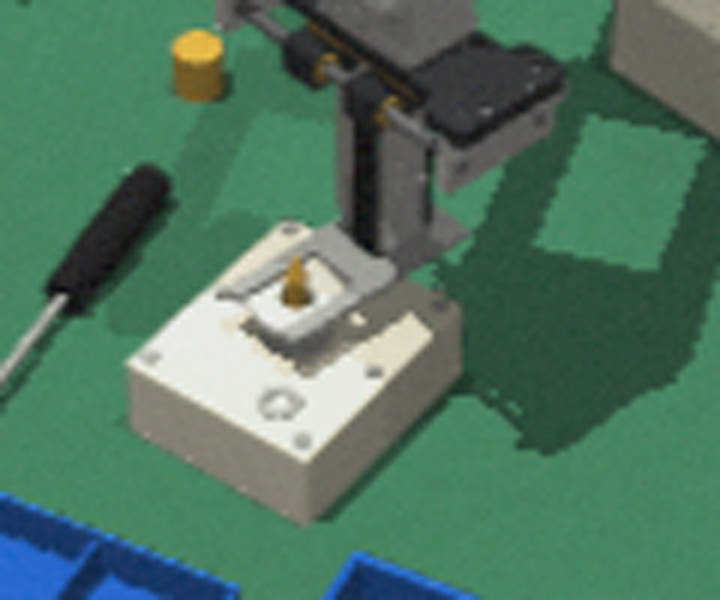

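View pics/w11.png

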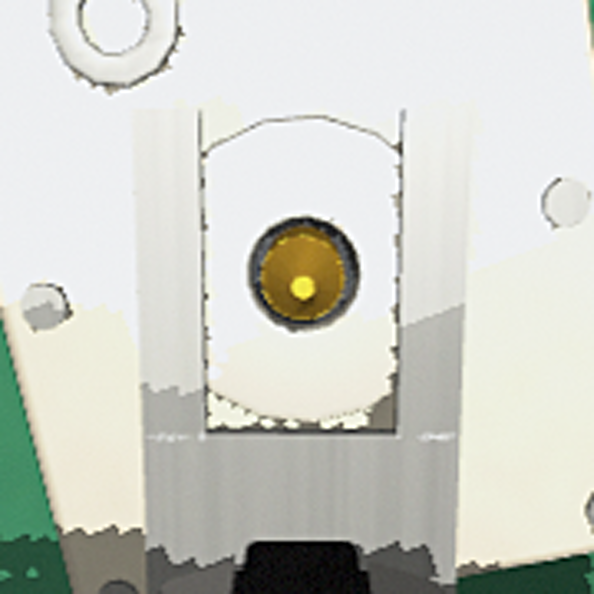

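Held about 1.1 s at roughly 8 N with the blade still flat. Next I lift off, draw back, and check the ring's height.

```bash
python3 -m creep '[{"slide":[0,-0.5,0],"roll":0,"grip":1},{"slide":[0,-1.5,0],"roll":0,"grip":1},{"slide":[0,-4,0],"roll":0,"grip":1},{"slide":[0,-8,0],"roll":0,"grip":1},{"slide":[0,-12,0],"roll":0,"grip":1},{"slide":[0,-15,-1],"roll":0,"grip":1},{"slide":[0,-16,-4],"roll":0,"grip":1},{"slide":[0,-16,-10],"roll":0,"grip":1},{"slide":[0,-16,-18],"roll":0,"grip":1},{"slide":[0,-16,-27],"roll":0,"grip":1},{"slide":[0,-16,-37],"roll":0,"grip":1},{"slide":[0,-16,-47],"roll":0,"grip":1},{"slide":[0,-16,-57],"roll":0,"grip":1},{"slide":[0,-16,-64],"roll":0,"grip":1},{"slide":[0,-16,-68],"roll":0,"grip":1},{"slide":[0,-16,-70],"roll":0,"grip":1},{"slide":[0,-16,-70],"roll":0,"grip":1},{"slide":[0,-16,-70],"roll":0,"grip":1}]'
python3 - <<'E'
from h import *
from bench import snapshot,camera_info
import json
state()
s=snapshot("scene");cv2.imwrite("pics/s12.png",cv2.resize(s[240:300,285:355,::-1],None,fx=10,fy=10,interpolation=cv2.INTER_CUBIC))
c=camera_info("wrist"); json.dump({k:(np.array(v).tolist()) for k,v in c.items()},open("w12.json","w"))
im=snapshot("wrist");cv2.imwrite("pics/w12.png",im[:,:,::-1])
cv2.imwrite("pics/w12c.png",cv2.resize(im[0:130,240:400,::-1],None,fx=4.5,fy=4.5,interpolation=cv2.INTER_CUBIC))
w=cv2.imread("pics/w8.png");cv2.imwrite("pics/w8c.png",cv2.resize(w[0:130,240:400],None,fx=4.5,fy=4.5,interpolation=cv2.INTER_CUBIC))
E
```

```text
time: 20.38
tool_pos: [0.4888, 0.1746, 0.0976]
ee_rot: [-1.57, 0.0, -1.933]
wrist_force: [0.7, 0.2, -0.9]
width: 0.0174
{'time': 20.3833, 'tool_pos': [0.4888, 0.1746, 0.0976], 'ee_rot': [-1.5703, 0.0001, -1.9327], 'wrist_force': [0.7172, 0.2016, -0.9029], 'wrist_torque': [0.04, -0.0086, 0.0653], 'width': 0.0174, 'joint_positions': [0.2341, 0.0652, 1.6104, -0.0002, 1.4655, 2.1668]}
```

View pics/s12.png

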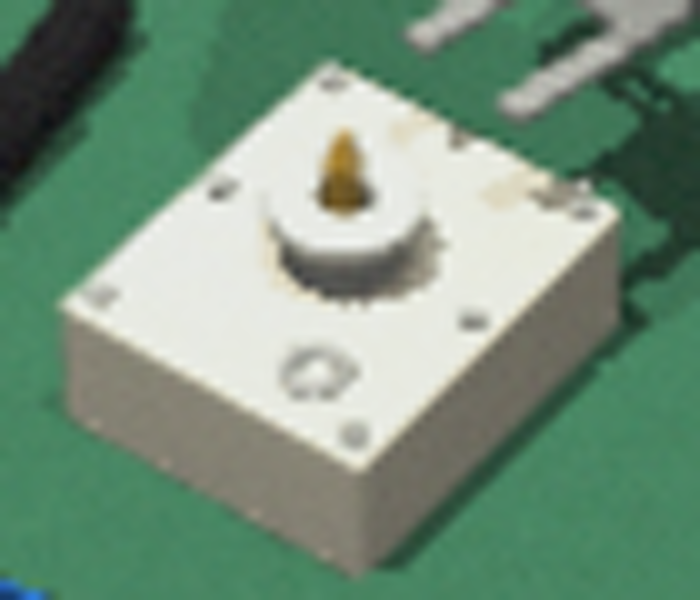

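View pics/w12c.png

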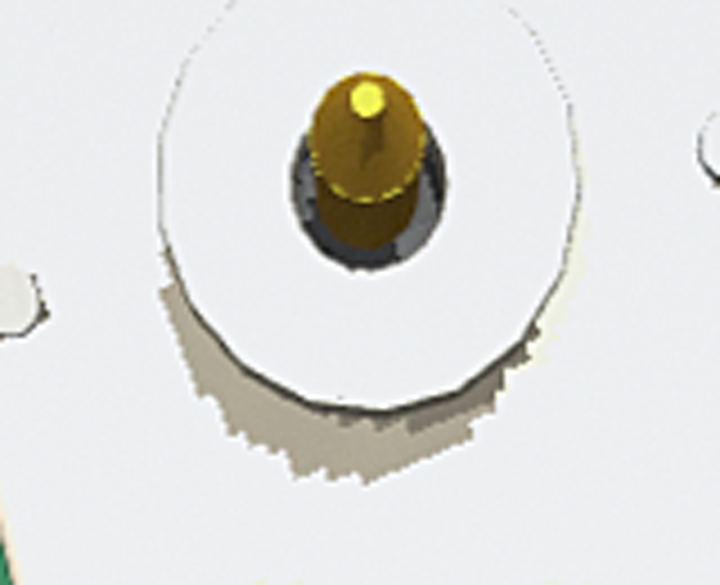

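View pics/w8c.png

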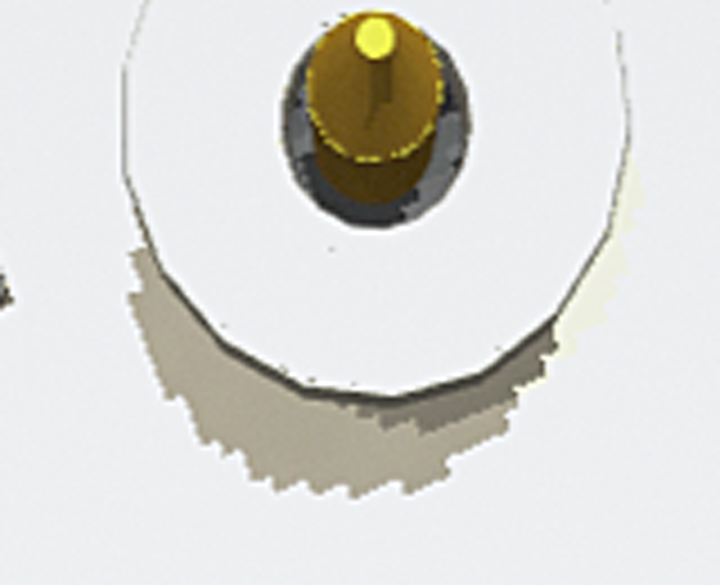

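```bash
python3 - <<'E'
from h import *
import json
def circ(c,ctr,r):
    a=np.linspace(0,2*np.pi,181); P=np.array([proj(c,ctr+np.array([r*np.cos(t),r*np.sin(t),0])) for t in a]); return P[:,0].min(),P[:,0].max(),P[:,1].min(),P[:,1].max()
for f,tip,obs in(("w12",(368,99),"outer 160..580 bot 410 ; hole 291..447 bot 270"),("w8",(375.5,38),"outer 122..630 bot 398; hole 282..470 bot 228")):
    c=json.load(open(f+".json")); K=lambda p:cr(p,240,0,4.5); U=lambda q,o:[(x+.5-oo)*4.5-.5 for x,oo in zip(q,o)]
    for lid in(.046,.0485):
        t=atz(c,*K(tip),lid+.05)
        for h in(.024,.026,.028,.031,.033):
            o=t.copy();o[2]=lid+h
            q=circ(c,o,.024);g=circ(c,o,.0085)
            print(f,lid,h,np.round(U(q,(240,240,0,0))),np.round(U(g,(240,240,0,0))))
    print("obs",obs)
E
```

```text
w12 0.046 0.024 [156. 580. -69. 399.] [293. 443.  89. 254.]
w12 0.046 0.026 [153. 582. -77. 397.] [292. 444.  83. 250.]
w12 0.046 0.028 [151. 584. -85. 394.] [291. 444.  77. 246.]
w12 0.046 0.031 [148. 588. -97. 390.] [290. 446.  67. 240.]
w12 0.046 0.033 [ 145.  590. -106.  388.] [289. 447.  61. 236.]
w12 0.0485 0.024 [153. 582. -72. 403.] [292. 444.  88. 256.]
w12 0.0485 0.026 [151. 585. -79. 400.] [291. 444.  82. 252.]
w12 0.0485 0.028 [149. 587. -87. 398.] [290. 445.  76. 248.]
w12 0.0485 0.031 [ 145.  591. -100.  394.] [289. 447.  67. 242.]
w12 0.0485 0.033 [ 143.  593. -108.  391.] [288. 448.  61. 237.]
obs outer 160..580 bot 410 ; hole 291..447 bot 270
w8 0.046 0.024 [ 130.  619. -150.  394.] [287. 461.  35. 227.]
w8 0.046 0.026 [ 127.  622. -160.  391.] [287. 462.  27. 222.]
w8 0.046 0.028 [ 124.  625. -170.  388.] [286. 463.  20. 217.]
w8 0.046 0.031 [ 119.  630. -186.  383.] [284. 465.   8. 209.]
w8 0.046 0.033 [ 116.  633. -197.  380.] [283. 466.  -0. 204.]
w8 0.0485 0.024 [ 126.  622. -152.  399.] [286. 462.  35. 230.]
w8 0.0485 0.026 [ 123.  625. -163.  396.] [285. 463.  27. 224.]
w8 0.0485 0.028 [ 120.  628. -173.  393.] [284. 464.  19. 219.]
w8 0.0485 0.031 [ 116.  633. -189.  388.] [283. 466.   7. 211.]
w8 0.0485 0.033 [ 112.  637. -200.  385.] [282. 467.  -1. 206.]
obs outer 122..630 bot 398; hole 282..470 bot 228
```

Ring width in the view (420 px) matches the home height (424 predicted), and the earlier view matched the unpressed height. The ring looks level. Now the lifter goes back.

```bash
python3 -c "
from h import *
toolmove([.5598,-.2236,.0989],np.degrees(-1.9327))"
```

```text
t 20.48 slide [347.2  -1.4 207.4] yaw now -110.75 roll -0.02
```

```bash
python3 -m creep '[{"slide":[0,-3,0],"roll":0,"grip":1},{"slide":[0,-11,0],"roll":0,"grip":1},{"slide":[0,-20,0],"roll":0,"grip":1},{"slide":[6,-26,3],"roll":0,"grip":1},{"slide":[18,-29,10],"roll":0,"grip":1},{"slide":[36,-30,21],"roll":0,"grip":1},{"slide":[60,-30,36],"roll":0,"grip":1},{"slide":[88,-30,52],"roll":0,"grip":1},{"slide":[118,-30,70],"roll":0,"grip":1},{"slide":[150,-30,90],"roll":0,"grip":1},{"slide":[182,-30,109],"roll":0,"grip":1},{"slide":[214,-30,128],"roll":0,"grip":1},{"slide":[244,-29,146],"roll":0,"grip":1},{"slide":[272,-27,162],"roll":0,"grip":1},{"slide":[296,-22,177],"roll":0,"grip":1},{"slide":[316,-16,189],"roll":0,"grip":1},{"slide":[331,-10,198],"roll":0,"grip":1},{"slide":[341,-5,204],"roll":0,"grip":1},{"slide":[346,-2,207],"roll":0,"grip":1},{"slide":[347.2,-1.4,207.4],"roll":0,"grip":1}]'
python3 -m creep '[{"slide":[0,0,0],"roll":0,"grip":1},{"slide":[0,0,0],"roll":0,"grip":1},{"slide":[0,0,0],"roll":0,"grip":1}]'
python3 - <<'E'
from h import *
from bench import snapshot,camera_info
toolmove([.5598,-.2236,.0300],np.degrees(-1.9327))
im=snapshot("wrist");cv2.imwrite("pics/w13.png",im[:,:,::-1])
E
```

```text
time: 22.15
tool_pos: [0.5592, -0.2238, 0.098]
ee_rot: [-1.572, 0.0, -1.933]
wrist_force: [-0.3, 0.7, -2.1]
width: 0.0178
time: 22.4
tool_pos: [0.5599, -0.2223, 0.0995]
ee_rot: [-1.57, 0.0, -1.931]
wrist_force: [0.4, 1.0, -1.8]
width: 0.0182
t 22.4 slide [ 1.2 69.5  0.3] yaw now -110.64 roll 0.09
```

View pics/w13.png

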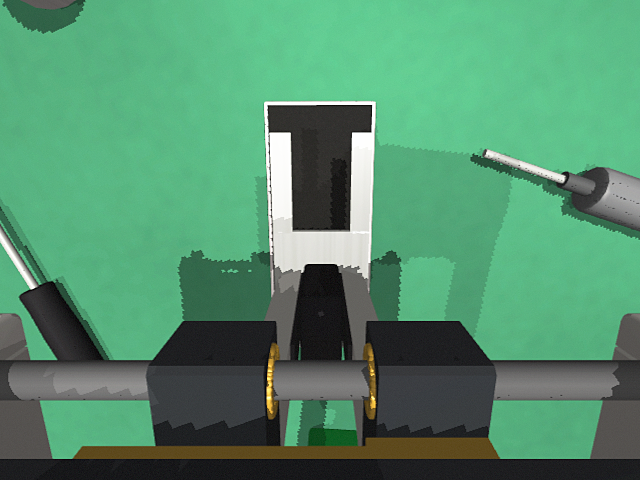

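The lifter is over the rest at the same columns as when it was lifted (tines 273–372, rest edge 265–376). Lowering it.

```bash
python3 -m creep '[{"slide":[0,4,0],"roll":0,"grip":1},{"slide":[0.5,11,0],"roll":0,"grip":1},{"slide":[0.5,20,0],"roll":0,"grip":1},{"slide":[0.5,30,0],"roll":0,"grip":1},{"slide":[0.5,40,0],"roll":0,"grip":1},{"slide":[0.5,49,0],"roll":0,"grip":1},{"slide":[0.5,56,0],"roll":0,"grip":1},{"slide":[0.5,61,0],"roll":0,"grip":1},{"slide":[0.5,64,0],"roll":0,"grip":1},{"slide":[0.5,66,0],"roll":0,"grip":1},{"slide":[0.5,67,0],"roll":0,"grip":1},{"slide":[0.5,67,0],"roll":0,"grip":1}]'
python3 -m creep '[{"slide":[0,0.5,0],"roll":0,"grip":1},{"slide":[0,1,0],"roll":0,"grip":1},{"slide":[0,1.5,0],"roll":0,"grip":1},{"slide":[0,1.5,0],"roll":0,"grip":1}]'
```

```text
time: 23.45
tool_pos: [0.5596, -0.2241, 0.0321]
ee_rot: [-1.57, -0.0, -1.933]
wrist_force: [-0.3, 0.6, -1.3]
width: 0.018
time: 23.78
tool_pos: [0.5595, -0.224, 0.0305]
ee_rot: [-1.57, -0.0, -1.933]
wrist_force: [-0.4, -1.4, -1.9]
width: 0.0176
```

```bash
python3 -m creep '[{"slide":[0,0.3,0],"roll":0,"grip":1},{"slide":[0,0.7,0],"roll":0,"grip":1},{"slide":[0,0.7,0],"roll":0,"grip":1},{"slide":[0,0.7,0],"roll":0,"grip":1}]'
```

```text
time: 24.12
tool_pos: [0.5595, -0.224, 0.03]
ee_rot: [-1.57, -0.0, -1.933]
wrist_force: [-0.9, 0.3, -1.2]
width: 0.0178
```

```bash
python3 -m creep '[{"slide":[0,0.5,0],"roll":0,"grip":1},{"slide":[0,0.5,0],"roll":0,"grip":1},{"slide":[0,0.5,0],"roll":0,"grip":1}]'; python3 -c "
from h import *
state()"
```

```text
time: 24.37
tool_pos: [0.5596, -0.224, 0.0299]
ee_rot: [-1.57, -0.0, -1.933]
wrist_force: [-1.1, 1.2, 3.3]
width: 0.0178
{'time': 24.3667, 'tool_pos': [0.5596, -0.224, 0.0299], 'ee_rot': [-1.5702, -0.0002, -1.9327], 'wrist_force': [-1.0731, 1.1639, 3.2946], 'wrist_torque': [0.238, 0.3747, -0.0087], 'width': 0.0178, 'joint_positions': [-0.4748, 0.2972, 1.4808, -0.0001, 1.363, 1.4579]}
```

It is down, resting at the same height as at the start. Opening and withdrawing straight up.

```bash
python3 -m creep '[{"slide":[0,-0.3,0],"roll":0,"grip":0.8},{"slide":[0,-0.3,0],"roll":0,"grip":0.7},{"slide":[0,-0.3,0],"roll":0,"grip":0.55},{"slide":[0,-0.3,0],"roll":0,"grip":0.3},{"slide":[0,-0.3,0],"roll":0,"grip":0.1},{"slide":[0,-0.3,0],"roll":0,"grip":0},{"slide":[0,-0.3,0],"roll":0,"grip":0},{"slide":[0,-8,0],"roll":0,"grip":0},{"slide":[0,-25,0],"roll":0,"grip":0},{"slide":[0,-50,0],"roll":0,"grip":0},{"slide":[0,-80,0],"roll":0,"grip":0},{"slide":[0,-110,0],"roll":0,"grip":0},{"slide":[0,-130,0],"roll":0,"grip":0},{"slide":[0,-140,0],"roll":0,"grip":0},{"slide":[0,-140,0],"roll":0,"grip":0},{"slide":[0,-140,0],"roll":0,"grip":0}]'
python3 - <<'E'
from h import *
from bench import snapshot
state()
w=snapshot("wrist");cv2.imwrite("pics/w14.png",w[:,:,::-1])
s=snapshot("scene");cv2.imwrite("pics/s14.png",cv2.resize(s[180:300,180:360,::-1],None,fx=4.4,fy=4.4,interpolation=cv2.INTER_CUBIC))
t=snapshot("top");cv2.imwrite("pics/t14.png",t[:,:,::-1])
E
```

```text
time: 25.7
tool_pos: [0.5593, -0.2239, 0.1691]
ee_rot: [-1.571, -0.0, -1.933]
wrist_force: [-0.0, 0.5, -0.1]
width: 0.0941
{'time': 25.7, 'tool_pos': [0.5593, -0.2239, 0.1691], 'ee_rot': [-1.5706, -0.0001, -1.9327], 'wrist_force': [-0.0016, 0.4952, -0.092], 'wrist_torque': [0.0844, -0.0107, -0.0046], 'width': 0.0941, 'joint_positions': [-0.4748, 0.2132, 1.3, -0.0001, 1.6282, 1.4579]}
```

View pics/w14.png

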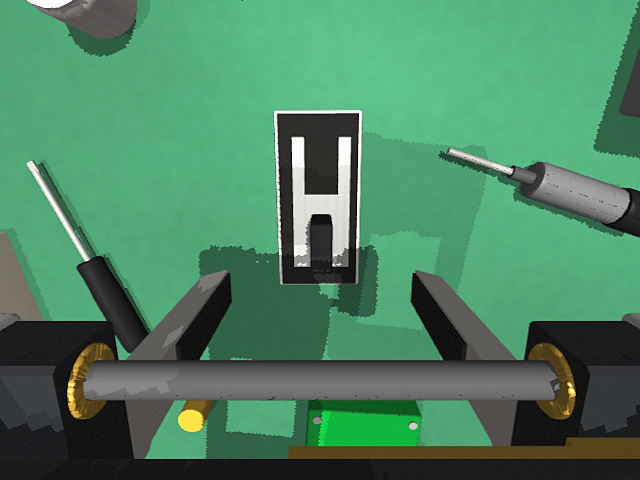

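View pics/s14.png

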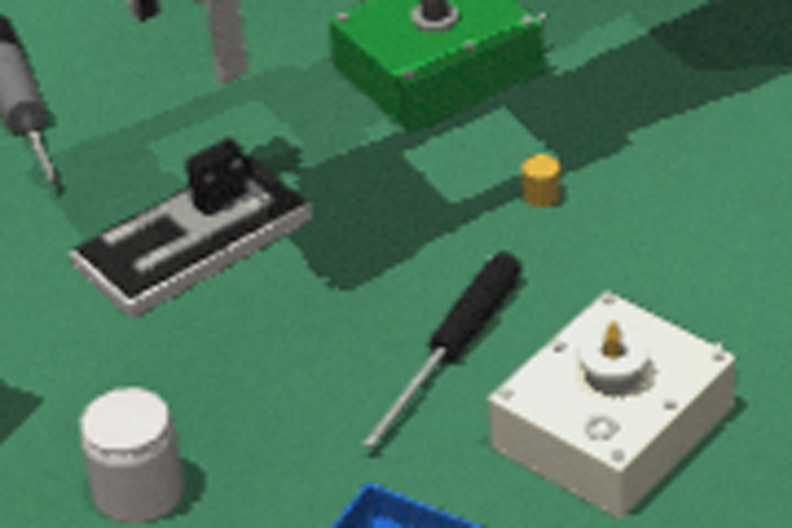

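View pics/t14.png

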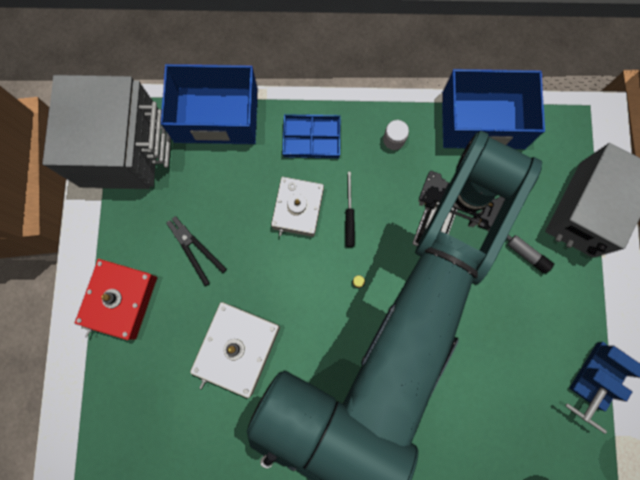

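```bash
python3 - <<'E'
from h import *
import json
tip=tri(ray("top",*cr((283,240),262,170,8)),ray("scene",*cr((345,128),285,240,10)))[0]
for h in(.050-.024,.050-.0255,.050-.027,.050-.031):
    o=tip-[0,0,h]; a=np.linspace(0,6.3,100)
    f=lambda r,z:np.array([proj("scene",o+[r*np.cos(t),r*np.sin(t),z]) for t in a])
    U=lambda P:[round((P[:,0].min()-285+.5)*10),round((P[:,0].max()-285+.5)*10),round((P[:,1].min()-240+.5)*10),round((P[:,1].max()-240+.5)*10)]
    print(round(.05-h,4),"outer top",U(f(.024,0)),"hole",U(f(.0085,0)),"outer bottom",U(f(.024,-.008)))
E
python3 - <<'E'
import cv2
a=cv2.imread("pics/s12.png")[100:320,230:470]
cv2.imwrite("pics/s12z.png",cv2.resize(a,None,fx=2.7,fy=2.7))
E
```

```text
0.024 outer top [257, 423, 136, 252] hole [311, 370, 173, 214] outer bottom [258, 423, 156, 272]
0.0255 outer top [257, 423, 132, 248] hole [311, 370, 169, 210] outer bottom [258, 423, 152, 268]
0.027 outer top [257, 423, 128, 244] hole [311, 370, 165, 206] outer bottom [258, 423, 148, 264]
0.031 outer top [257, 423, 118, 234] hole [311, 370, 155, 196] outer bottom [257, 423, 138, 254]
```

View pics/s12z.png

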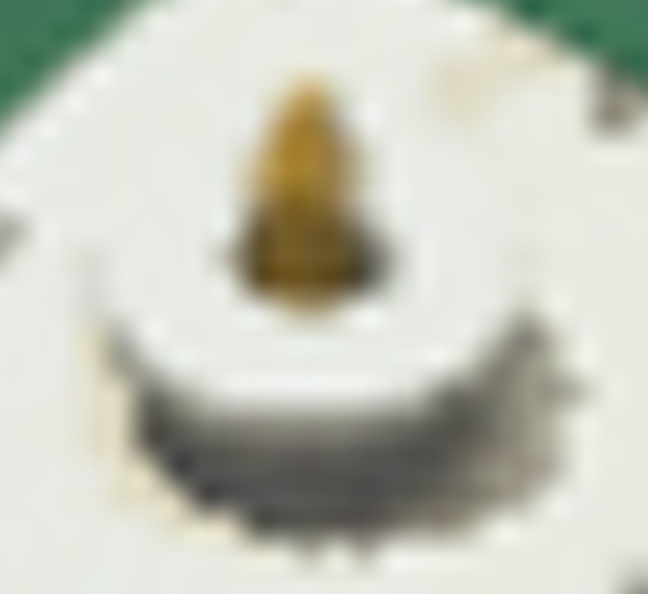

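The scene view agrees: ring edge at row 250 against 252 predicted, and hole at row 215 against 214, for a ring fully home. Handing in.

```bash
python3 - <<'E'
from bench import ticket
print(ticket.close_job())
E
```

```text
the job is handed in; nothing more can be done
None
```

The job is done and handed in at about 26 s of the 58 s allowed. The ring is home on the post and the lifter is back flat on its rest, released, with the arm clear.

- **Carry and placing:** I gripped the lifter by its handle and carried the ring level to the smaller white box. I lowered it over the post onto the collar and drew the lifter straight back, with no side-force spike in the readings.
- **Pressing:** The collar slid about 7 mm at roughly 2–3 N and then came to a hard stop. I held there for just over 1 s at about 7.5–9 N downward; no reading came near 18 N.
- **Ring height:** Both the wrist and scene views match the home height, to about 1 mm at best. The ring looks level.
- **Bystanders:** In the last pictures all of them look to be where they started.

Three things did not line up exactly:
- **Lid height:** The lid seemed 2–3 mm higher by touch (about 48.5 mm) than from the cameras (about 46 mm). I put this down to calibration, since the stroke and the tip-to-ring spacing both fit.
- **Sideways force:** About 4 N of sideways friction showed during the hold.
- **Grip force:** The moves fix the grip at 30 N, half of what you advised. I took the handle about 8 mm forward of its middle to make up for it, and the lifter did not visibly pivot.

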